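# Make up two carrom kits

## Task

Make up the two carrom kits. Match kit, on the steel tray that carries the slanted wooden rest: centre the striker flat on the round cork pad, and let go of the long coin case on the upper half of the slope, lying lengthwise along it, so that it slides down to rest against the stop at the foot. Practice kit, on the other steel tray: stand the short square coin case in the middle of the square cork pad, squared up with it, and the powder tin upright in the middle of the round cork pad; leave the round coin tube, the bottle and the teacup where they are.

Things in the scene. Friction and masses are not known exactly. Their poses are not given: they have to be found in the camera images.
- long_case: Long white plastic coin case, a closed box lying flat: 84 long (its x) x 36 wide (its y) x 34 high, thin black lid line, about 80 g. Origin: centre of its underside. Starts lying on the table at any yaw.
- short_case: Short white plastic coin case, a closed box 38 x 38 x 34 high with a square footprint, about 50 g. Origin: centre of its underside.
- striker: Black plastic carrom striker, a disc 41 in diameter and 12 thick lying flat, about 20 g. Origin: centre of its underside.
- powder_tin: Metal powder shaker tin standing upright, a cylinder 48 in diameter and 88 tall with a metal top and small black holes in it, about 90 g. Origin: centre of its underside.
- match_tray: Fixed flat steel tray 210 (x) x 230 (y), floor 3 thick, rim 7 high; the slanted rest stands on its +y half. Origin: centre of its underside; x points uphill of the rest, away from the robot (within 0.25 rad). A round cork pad 60 in diameter, centre at x = -30, y = -63, its top 6 above the table, is the striker's place.
- slanted_rest: Fixed wooden slope on the match tray, slippery (friction about 0.2): a case slides down by itself. Deck 186 long (x) x 104 wide (y), 22 degrees from level, low end nearest the robot, top end 88 above the table. Origin: on the deck, mid-width, at the foot stop's inner face; x uphill along the deck, z its normal. Stop 24 high, edge lips 5 high. A case at the stop has its origin at x = 42.
- practice_tray: Fixed flat steel tray 130 (x) x 220 (y), floor 3 thick, rim 7 high. Origin: centre of its underside, on the table. A square cork pad 60 x 60, sides along the tray's, centre at x = 0, y = 55, is the short case's place; a round cork pad 66 in diameter, centre at x = 0, y = -55, is the powder tin's place. Tops of both pads are 6 above the table.
- round_tube: Bystander among the stock: round white plastic coin tube standing upright, 40 in diameter, 56 tall. Origin: centre of its underside. Not to be moved.
- bottle: Bystander: empty green glass screw-top bottle standing beyond the stock, 64 in diameter, 190 tall. Origin: centre of its underside. Not to be moved.
- teacup: Bystander: white ceramic teacup, 76 across and 60 tall, on a 124 wide saucer beyond the stock. Origin: centre of its underside. Not to be moved.
Mind the look-alikes: they are no part of the job. Leave any blue, green or purple look-alike of the powder_tin alone.

How it is judged:
By the outcome, as a careful person would: the job done as asked, in the order asked, and still so for the second after the job is handed in, with the robot touching nothing.
It also fails if it takes over 93 s, if anything falls off the work surface, if the arm or the gripper's body presses on something with over 40 N, if the wrist force passes 120 N, or if a joint passes its speed limit or range.

## Robot

A 6-joint arm with a two-finger parallel gripper is mounted at the origin on the work surface. World frame = base frame: x ahead of the robot, y to its left, z up, the work surface at z = 0. Lengths are in m, angles in rad, forces in N, time in s.
With the tool pointing down it reaches from about 0.35 to 0.875 m from the base axis. Payload 15.5 kg.
Tool frame: the origin (TCP) lies at the centre of the arm's flange, where the gripper is bolted on; the fingertips stand 173 mm ahead of it and the grasp point (between the pads) lies 155 mm ahead of it; z points along the fingers, y is the direction in which the jaws open and shut (so a half turn about z gives the same grasp; the last joint's range is limited). The gripper opens to 85 mm and grips with 20 to 120 N. Pads are 22 mm wide; open, the fingers measure 114 mm over their backs; the gripper's body (76 mm by 85 mm) begins 54 mm behind the grasp point. The pads swing forward as they close: fully open they stand 13 mm farther back than shut.
Start: joints at [-1.216, 0.494, 1.345, -0, 1.302, -0.096], TCP at [0.272, -0.563, 0.405] pointing down, gripper open.
Joint ranges: [-2.91, 2.91], [-0.82, 2.16], [0.22, 2.67], [-1.22, 4.37], [0.12, 2.79], [-3.08, 3.08]. Speed limits (rad/s): [1.89, 1.89, 2.57, 3.01, 3.01, 3.01].

## Interface

Orientations are given as a unit quaternion [w, x, y, z].
In Python, from rig import bot gives the robot as it stands.
- The arm moves only by the tool carry_out, never from a script. Its arguments are lists of equal length, an entry for each row: "jaw": the opening, from -1 (shut) to 1 (fully open), so that 0 is half open; "translation": the shift along the tool's x, y, z in m, a list of three; "rot": the turn, a rotation vector about the tool's x, y, z in degrees, a list of three. A call has 1 to 20 rows; each row is the pose to reach, as a shift and turn from the pose measured when the call began, along the tool's axes at that moment; what a row does not reach only later rows make up. A row lasts 1/8 s, in which the tool goes at most 62.5 mm and 10.7 degrees, less where a joint would pass 70% of its speed; a pose out of reach is approached as far as the arm can. A call with a gripper value outside its range is refused whole. The fingers move at their own pace and stop on an object; "grip_force" is the grip in N (left out, the last holds). Time passes only in rows, so rows that repeat a pose let the fingers close. It gives the time, the measured TCP pose, the force and the opening at its end, in the units of the state.
- bot.get_obs(): the state, without advancing time (a new reading comes with each control period).
- bot.get_image(name): name is "scene" or "top" or "wrist"; returns a dict with "pixels" (384x512x3 uint8, blue, green, red), "camera_matrix" (3x3 intrinsics, pixels), "origin" and "orientation" of the camera in the world; the wrist camera has in their place "T_tool_cam" (4x4, takes a point from camera to tool coordinates, whose origin is the TCP and whose axes are the flange's). Camera axes: x right, y down, z forward; pixel columns grow to the right and rows downward; lengths in m; the calibration is good to about 2 mm. A picture is of the moment at which its call begins: read the wrist's pose just before it. There is no depth.
- bot.hand_in(): hands the job in, once; it reports no verdict.
Trained networks look in a picture, given as the dict that the camera call returned (one of the last four; its "shot" number tells which), for a name from the list of things; names that differ only in an ending like _2 or _b are one class to them, and where a whole thing is asked for, a point or a joint stands for the part that bears it (a point fixed in the world has none). Each returns a list of dicts, best first, with "p" (0 to 1); they miss things now and then, are a little off and sometimes report something else, mostly with a low value. They report only what shows in the picture. A call takes as long as a camera call. They do not tell look-alikes from the thing itself.
- bot.look_for(picture, target): "at" ([x, y, z] in m, in world coordinates, good to about 4 mm: the middle of the surface that is visible of it).
- bot.regions_of(picture, target): "region" (384x512 bool, what is visible of it).
- bot.pinpoint(picture, target): "at" ([x, y, z] in m, in world coordinates, good to about 4 mm: a listed point, or the origin of a listed thing).
The state is a dict: "t": time; "q": joint angles; "joint_velocities": joint speeds; "joint_efforts": joint torques, N m; "ee_pos": TCP position; "orientation": TCP orientation; "contact_force": force on the tool from outside, world axes, zero at the start; "wrist_torque": the same for the moment, N m; "finger_gap": finger opening in m.
Only numpy, scipy, OpenCV 4.12 (cv2) and the standard library are available. Lean on these libraries where they do the work, as an engineer would, in place of code of your own. Each camera call takes 0.05 s, during which the arm holds its last target.

## Working session

There is one attempt and no reset: what is moved stays moved. The work goes in short steps, Python scripts to look and compute and a tool call to move; the robot and the scene stay as the last step left them, time stands still between calls to the robot, and variables do not carry over. Pictures are saved under pics/ and viewed, and the job is handed in when it is done.

Besides the shell and the picture viewer there is one more tool, called after ">>>" as name(argument=value, ...) on one line, values as JSON. carry_out: Moves the arm, as the interface text tells. Its arguments: {"type":"object","properties":{"jaw":{"type":"array","items":{"type":"number"}},"translation":{"type":"array","items":{"type":"array","items":{"type":"number"}}},"rot":{"type":"array","items":{"type":"array","items":{"type":"number"}}},"grip_force":{"type":"number"}},"required":["jaw","translation","rot"]}

```bash
ls; mkdir -p pics
python3 - <<'E'
from rig import bot
import cv2
o=bot.get_obs(); print({k:o[k] for k in('t','ee_pos','orientation','finger_gap')})
for n in('scene','top'):
    im=bot.get_image(n); cv2.imwrite(f'pics/{n}0.png',im['pixels']); print(n,im['origin'],im['orientation'],im['camera_matrix'])
    for t in ['long_case','short_case','striker','powder_tin','match_tray','slanted_rest','practice_tray','round_tube','bottle','teacup']:
        print(t,[(([round(float(v),3) for v in d['at']]),round(float(d['p']),2)) for d in bot.pinpoint(im,t)])
E
```

```text
pics
{'t': 0.0, 'ee_pos': array([ 0.27168606, -0.56268408,  0.40409543]), 'orientation': array([-6.22724531e-04,  9.74822578e-01,  2.22981051e-01, -6.85508165e-05]), 'finger_gap': 0.08535688893608691}
scene [ 1.30310398 -0.07046872  0.74329085] [-0.28453789  0.70327631  0.60071701 -0.25215015] [[416.18488616   0.         251.24789039]
 [  0.         416.18488616 187.08326078]
 [  0.           0.           1.        ]]
long_case [([0.437, -0.084, 0.002], 0.93), ([0.485, -0.34, 0.001], 0.65)]
short_case [([0.553, -0.013, -0.001], 0.59)]
striker [([0.671, 0.061, -0.002], 0.59), ([0.798, -0.133, -0.005], 0.5)]
powder_tin [([0.566, -0.119, 0.001], 0.86), ([0.68, -0.2, -0.001], 0.8), ([0.749, -0.025, 0.002], 0.66)]
match_tray [([0.485, -0.34, -0.001], 0.91)]
slanted_rest [([0.386, -0.303, 0.019], 0.69), ([0.485, -0.339, 0.0], 0.46)]
practice_tray [([0.467, 0.339, 0.004], 0.93), ([0.485, -0.338, -0.002], 0.38)]
round_tube [([0.424, 0.083, -0.004], 0.85)]
bottle [([0.799, -0.135, -0.003], 0.88), ([0.386, -0.302, 0.018], 0.43)]
teacup [([0.797, 0.123, 0.006], 0.64)]
top [0.45745347 0.03902774 1.12921522] [-0.03809404  0.71364766 -0.69712448  0.05721291] [[354.53813268   0.         256.56125948]
 [  0.         354.53813268 193.54591341]
 [  0.           0.           1.        ]]
long_case [([0.437, -0.085, -0.0], 0.88)]
short_case [([0.555, -0.006, 0.003], 0.52)]
striker [([0.667, 0.065, 0.001], 0.4)]
powder_tin [([0.745, -0.025, 0.001], 0.77), ([0.66, -0.095, 0.003], 0.76), ([0.679, -0.201, 0.002], 0.75), ([0.565, -0.118, 0.001], 0.52)]
match_tray [([0.48, -0.339, -0.003], 0.97)]
slanted_rest [([0.386, -0.299, 0.02], 0.77)]
practice_tray [([0.473, 0.34, -0.001], 0.73)]
round_tube [([0.425, 0.08, -0.002], 0.72)]
bottle [([0.796, -0.136, 0.0], 0.56)]
teacup [([0.8, 0.121, 0.0], 0.96)]
```

View pics/scene0.png

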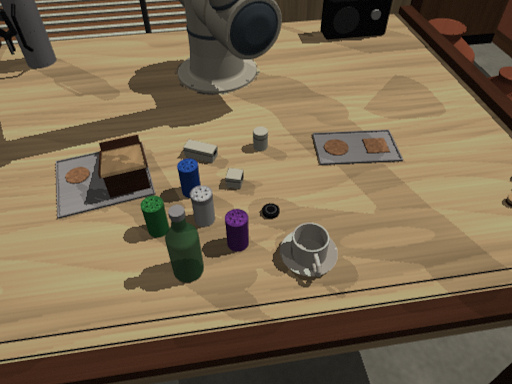

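View pics/top0.png

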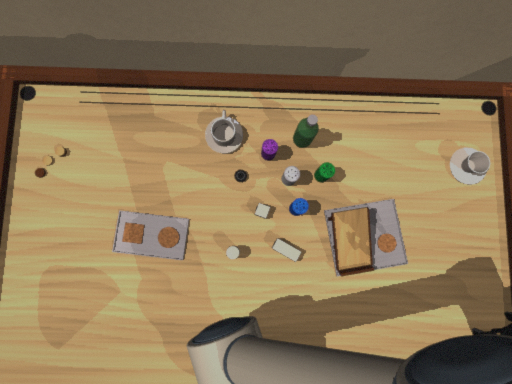

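The steel-topped tin at scene (202,206) / top (291,176) is the powder tin. The blue (189,178), green (155,216) and purple (237,229) ones in the scene view are the look-alikes. Next I'll check an enlarged crop and the wrist view.

```bash
cat > h.py <<'E'
import numpy as np, cv2
from scipy.spatial.transform import Rotation as R
from rig import bot
def q2R(q): return R.from_quat([q[1],q[2],q[3],q[0]])
def campose(im,obs=None):
    if 'T_tool_cam' in im:
        T=np.array(im['T_tool_cam']); Rt=q2R(obs['orientation']).as_matrix(); return Rt@T[:3,3]+obs['ee_pos'], Rt@T[:3,:3]
    return np.array(im['origin']), q2R(im['orientation']).as_matrix()
def unproj(im,uv,z,obs=None):
    c,Rc=campose(im,obs); K=np.array(im['camera_matrix']); uv=np.atleast_2d(uv).astype(float)
    d=(np.c_[uv,np.ones(len(uv))]@np.linalg.inv(K).T)@Rc.T
    return c+d*((z-c[2])/d[:,2])[:,None]
def proj(im,P,obs=None):
    c,Rc=campose(im,obs); K=np.array(im['camera_matrix']); p=(np.atleast_2d(P)-c)@Rc@K.T
    return p[:,:2]/p[:,2:]
def tgt(pos,yaw,pitch=0.,o=None):
    """world TCP pos + tool yaw(deg; direction of tool x), pitch: tilt about tool y. prints tool shift (mm) & rotvec deg"""
    o=o or bot.get_obs(); R0=q2R(o['orientation'])
    Rt=R.from_euler('z',yaw,degrees=True)*R.from_euler('x',180,degrees=True)*R.from_euler('y',pitch,degrees=True)
    t=R0.inv().apply(np.array(pos)-o['ee_pos']); r=(R0.inv()*Rt).as_rotvec(degrees=True)
    return np.round(t,4),np.round(r,2)
def state():
    o=bot.get_obs(); m=q2R(o['orientation']).as_matrix()
    print('t',round(o['t'],2),'tcp',np.round(o['ee_pos'],4),'yaw',round(np.degrees(np.arctan2(m[1,0],m[0,0])),2),'z',np.round(m[:,2],3),'F',np.round(o['contact_force'],1),'gap',round(o['finger_gap'],4),'q',np.round(o['q'],2)); return o
E
python3 - <<'E'
from h import *
o=state(); im=bot.get_image('wrist'); cv2.imwrite('pics/w0.png',im['pixels']); print(np.round(im['T_tool_cam'],3),im['camera_matrix'])
T=np.linalg.inv(im['T_tool_cam']);K=im['camera_matrix']
for z in(.16,.173,.186):
  for y in(-.0425,.0425,.057,-.057):
    p=K@(T@[0,y,z,1])[:3]; print(z,y,p[:2]/p[2])
t=bot.get_image('scene')['pixels']; cv2.imwrite('pics/s0c.png',cv2.resize(t[120:290,40:300],None,fx=3,fy=3,interpolation=cv2.INTER_CUBIC))
E
```

```text
t 1.1 tcp [ 0.2718 -0.5628  0.4047] yaw 25.77 z [ 0.  0. -1.] F [ 0.3 -0.4 -0.6] gap 0.0852 q [-1.22  0.49  1.35  0.    1.3  -0.1 ]
[[-0.001 -0.956 -0.293  0.075]
 [ 1.    -0.    -0.    -0.   ]
 [ 0.    -0.293  0.956  0.03 ]
 [ 0.     0.     0.     1.   ]] [[302.51697827   0.         256.95357626]
 [  0.         302.51697827 191.5236335 ]
 [  0.           0.           1.        ]]
0.16 -0.0425 [169.43272633 261.59173322]
0.16 0.0425 [345.75026034 261.52655352]
0.16 0.057 [375.83734356 261.51543116]
0.16 -0.057 [139.36441224 261.60284864]
0.173 -0.0425 [176.31339512 248.81848807]
0.173 0.0425 [338.7825001  248.75529079]
0.173 0.057 [366.50578761 248.74450698]
0.173 -0.057 [148.60604418 248.82926568]
0.186 -0.0425 [182.19203878 237.90539824]
0.186 0.0425 [332.82967913 237.84431826]
0.186 0.057 [358.53353941 237.83389596]
0.186 -0.057 [156.5018785  237.91581499]
```

View pics/w0.png

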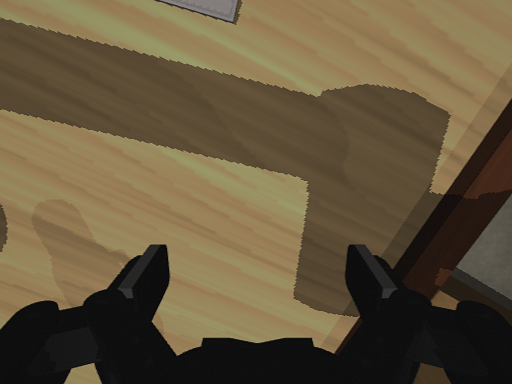

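View pics/s0c.png

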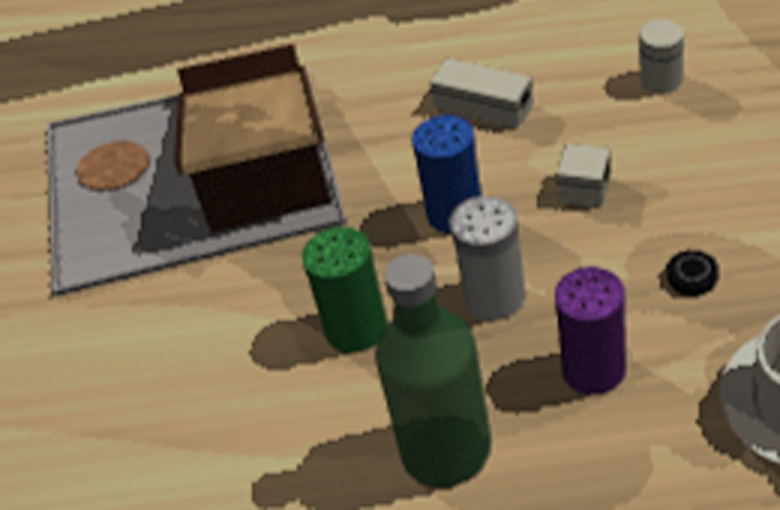

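The crop confirms it: the steel tin is at (487,250) in the crop, and the other three are plainly coloured. The striker is the black ring at (692,272), and the two white cases are at (482,92) and (583,172). First I'll look at the match tray from above.

Run:
```python
from h import *
print(tgt([.40,-.34,.41],0))
```

```text
(array([ 0.2124, -0.1449, -0.0053]), array([ 0.  , -0.  , 25.77]))
```

>>> carry_out(jaw=[1,1,1,1,1,1,1], translation=[[0.053,-0.036,0],[0.106,-0.072,0],[0.159,-0.109,0],[0.212,-0.145,-0.005],[0.212,-0.145,-0.005],[0.212,-0.145,-0.005],[0.212,-0.145,-0.005]], rot=[[0,0,6.5],[0,0,13],[0,0,19.5],[0,0,25.8],[0,0,25.8],[0,0,25.8],[0,0,25.8]])

```text
t: 2.08
ee_pos: [0.3992, -0.3411, 0.4096]
orientation: [0.0, 1.0, -0.001, -0.0]
contact_force: [-0.4, -0.0, 0.3]
finger_gap: 0.0854
```

Run:
```python
from h import *
o=state(); im=bot.get_image('wrist'); cv2.imwrite('pics/w1.png',im['pixels']); 
np.save('w1.npy',dict(im=im,o=o),allow_pickle=True)
for t in('match_tray','slanted_rest'):
  for d in bot.pinpoint(im,t): print(t,np.round(d['at'],4),d['p'])
```

```text
t 2.08 tcp [ 0.3992 -0.3411  0.4096] yaw -0.06 z [-0. -0. -1.] F [-0.4 -0.   0.3] gap 0.0854 q [-0.82  0.35  1.58 -0.    1.21  0.75]
match_tray [ 0.4796 -0.3361 -0.0008] 0.8
slanted_rest [ 0.3845 -0.3009  0.0204] 0.61
```

View pics/w1.png

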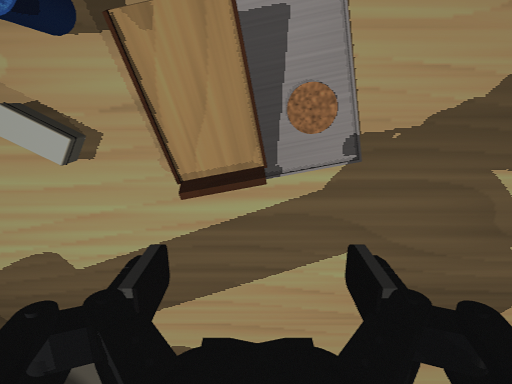

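The pad shows at (313,107), the stop at (223,180), and the tray's right rim runs from (349,0) to (359,159).

Run:
```python
from h import *
d=np.load('w1.npy',allow_pickle=True).item(); im,o=d['im'],d['o']; px=im['pixels']
cv2.imwrite('pics/w1c.png',cv2.resize(px[0:200,90:370],None,fx=2.8,fy=2.8,interpolation=cv2.INTER_CUBIC))
hsv=cv2.cvtColor(px,cv2.COLOR_BGR2HSV)
m=np.zeros(px.shape[:2],np.uint8); m[70:145,278:348]=1
mm=((hsv[...,1]>90)&(hsv[...,2]>70)).astype(np.uint8)*m
mm=cv2.morphologyEx(mm,cv2.MORPH_OPEN,np.ones((3,3)))
c=max(cv2.findContours(mm,0,cv2.CHAIN_APPROX_NONE)[0],key=cv2.contourArea)
e=cv2.fitEllipse(c); P=unproj(im,c[:,0],.006,o); ct=cv2.minEnclosingCircle(P[:,:2].astype(np.float32))
print('pad',e,unproj(im,e[0],.006,o),ct)
r=bot.regions_of
A=unproj(im,[[349,0],[359,159]],.007,o); print(A, np.degrees(np.arctan2(*(A[0]-A[1])[[1,0]])))
B=unproj(im,[[266,178],[359,160]],.005,o); print(B, np.degrees(np.arctan2(*(B[0]-B[1])[[1,0]]))-90)
```

```text
pad ((311.9239501953125, 107.34829711914062), (48.80276870727539, 51.998374938964844), 28.745271682739258) [[ 0.46425954 -0.40619174  0.006     ]] ((0.4634690284729004, -0.4062613248825073), 0.030157776549458504)
[[ 0.57571276 -0.44021573  0.007     ]
 [ 0.40218599 -0.46785139  0.007     ]] 9.048862038957411
[[ 0.37743806 -0.35225174  0.005     ]
 [ 0.40053066 -0.46865713  0.005     ]] 11.220701940065112
```

View pics/w1c.png

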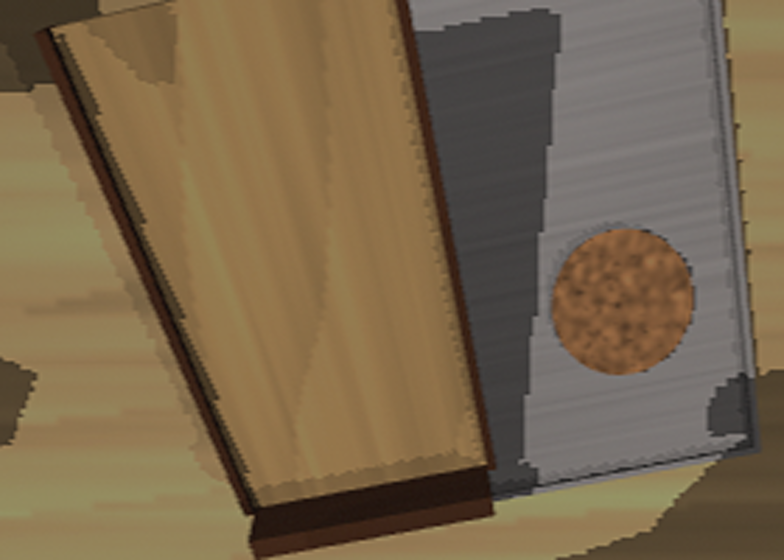

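Run:
```python
from h import *
from scipy.optimize import least_squares
d=np.load('w1.npy',allow_pickle=True).item(); im,o=d['im'],d['o']
f=lambda u,v:np.array([u/2.8+90,v/2.8])
L=[f(40,35),f(250,513)]; Rr=[f(410,5),f(493,465)]; S=[f(262,506),f(485,464)]
def pts(p,loc):
    Rm=(R.from_euler('z',p[2])*R.from_euler('y',-22,degrees=True)).as_matrix()
    return np.array([p[0],p[1],.0183])+np.array(loc)@Rm.T
def dist(line,q):
    a,b=line; n=(b-a)/np.linalg.norm(b-a); n=np.array([-n[1],n[0]]); return (q-a)@n
def res(p):
    l=proj(im,pts(p,[[.0,p[3],.005],[.18,p[3],.005]]),o); r=proj(im,pts(p,[[0,-p[3],.005],[.18,-p[3],.005]]),o); s=proj(im,pts(p,[[0,.04,0],[0,-.045,0]]),o)
    return np.r_[dist(L,l),dist(Rr,r),dist(S,s)]
s=least_squares(res,[.386,-.302,.17,.052]); print(s.x,np.degrees(s.x[2]),s.fun)
```

```text
[ 0.38682733 -0.298677    0.18626198  0.05483828] 10.672025182941635 [ 0.75866667 -0.52768699 -0.74842197  0.51705095 -0.0679492   0.06895601]
```

Rest fitted: origin (0.387, -0.299), yaw 10.6°. Next I'll look at the stock.

>>> carry_out(jaw=[1,1,1,1,1,1,1,1], translation=[[0.02,-0.057,0],[0.04,-0.114,0],[0.06,-0.171,0],[0.08,-0.228,0],[0.1,-0.285,0],[0.121,-0.341,0],[0.121,-0.341,0],[0.121,-0.341,0]], rot=[[0,0,0],[0,0,0],[0,0,0],[0,0,0],[0,0,0],[0,0,0],[0,0,0],[0,0,0]])

```text
t: 3.22
ee_pos: [0.5207, -0.0007, 0.4093]
orientation: [0.0, 1.0, -0.001, -0.0]
contact_force: [-0.3, -0.7, 0.2]
finger_gap: 0.0856
```

Run:
```python
from h import *
o=state(); im=bot.get_image('wrist'); cv2.imwrite('pics/w2.png',im['pixels']); 
np.save('w2.npy',dict(im=im,o=o),allow_pickle=True)
for t in('striker','short_case','long_case','powder_tin'):
  for d in bot.pinpoint(im,t): print(t,np.round(d['at'],4),d['p'])
```

```text
t 3.23 tcp [ 0.5207 -0.0007  0.4093] yaw -0.09 z [-0.001 -0.    -1.   ] F [-0.3 -0.7  0.2] gap 0.0856 q [-0.12  0.34  1.59 -0.    1.21  1.46]
striker [0.6639 0.0632 0.0008] 0.67
short_case [ 0.5551 -0.0091 -0.0012] 0.87
short_case [ 0.4345 -0.0846 -0.0022] 0.2
long_case [ 0.4337 -0.0847  0.0017] 0.92
powder_tin [ 0.6803 -0.2012  0.0027] 0.92
powder_tin [ 5.655e-01 -1.168e-01 -5.000e-04] 0.76
powder_tin [ 0.6617 -0.094  -0.    ] 0.57
powder_tin [ 5.565e-01 -1.280e-02 -2.000e-04] 0.32
```

View pics/w2.png

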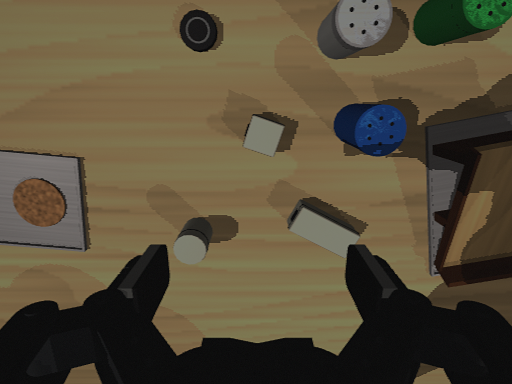

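The striker shows at (199,31), the short case's lid at (265,134), the long case's lid at about (325,228), the steel tin's top at (363,18), and the round tube at (191,248).

Run:
```python
from h import *
d=np.load('w2.npy',allow_pickle=True).item(); im,o=d['im'],d['o']; px=im['pixels']
hsv=cv2.cvtColor(px,cv2.COLOR_BGR2HSV)
def blob(mask,box):
    u0,v0,u1,v1=box; m=np.zeros(mask.shape,np.uint8); m[v0:v1,u0:u1]=mask[v0:v1,u0:u1]
    m=cv2.morphologyEx(m,cv2.MORPH_OPEN,np.ones((3,3)))
    return max(cv2.findContours(m,0,cv2.CHAIN_APPROX_NONE)[0],key=cv2.contourArea)[:,0]
dark=(hsv[...,2]<70).astype(np.uint8)
c=blob(dark,(172,3,220,58)); P=unproj(im,c,.006,o); print('striker',cv2.minEnclosingCircle(P[:,:2].astype(np.float32)), cv2.fitEllipse(c), unproj(im,cv2.fitEllipse(c)[0],.007,o))
bright=((hsv[...,1]<75)&(hsv[...,2]>140)).astype(np.uint8)
print(hsv[135,265],hsv[228,325],hsv[150,247])
for n,b in(('short',(235,105,300,165)),('long',(280,190,372,262))):
    c=blob(bright,b); P=unproj(im,c,.034,o)[:,:2].astype(np.float32); print(n,cv2.minAreaRect(P)); 
    r=cv2.boxPoints(cv2.minAreaRect(P)); print(np.round(proj(im,np.c_[r,np.full(4,.034)],o),0).tolist())
cv2.imwrite('pics/w2c.png',cv2.resize(px[100:270,230:380],None,fx=4,fy=3.5,interpolation=cv2.INTER_CUBIC))
```

```text
striker ((0.667618989944458, 0.06408270448446274), 0.02184394560754299) ((198.63380432128906, 30.412717819213867), (36.80023193359375, 42.32369613647461), 155.64614868164062) [[0.66779955 0.06380857 0.007     ]]
[ 32  30 127] [ 32  30 126] [ 21 102 127]Traceback (most recent call last):
  File "<stdin>", line 13, in <module>
  File "<stdin>", line 7, in blob
ValueError: max() iterable argument is empty
```

Run:
```python
from h import *
d=np.load('w2.npy',allow_pickle=True).item(); im,o=d['im'],d['o']; px=im['pixels']
hsv=cv2.cvtColor(px,cv2.COLOR_BGR2HSV)
def blob(mask,box):
    u0,v0,u1,v1=box; m=np.zeros(mask.shape,np.uint8); m[v0:v1,u0:u1]=mask[v0:v1,u0:u1]
    m=cv2.morphologyEx(m,cv2.MORPH_OPEN,np.ones((3,3)))
    return max(cv2.findContours(m,0,cv2.CHAIN_APPROX_NONE)[0],key=cv2.contourArea)[:,0]
bright=((hsv[...,1]<60)&(hsv[...,2]>100)).astype(np.uint8)
v=px.copy()
for n,b in(('short',(235,105,300,165)),('long',(280,190,372,262))):
    c=blob(bright,b); P=unproj(im,c,.034,o)[:,:2].astype(np.float32); print(n,cv2.minAreaRect(P)); 
    cv2.drawContours(v,[c[:,None]],-1,(0,0,255),1)
cv2.imwrite('pics/w2c.png',cv2.resize(v[100:270,230:380],None,fx=4,fy=3.5,interpolation=cv2.INTER_NEAREST))
print('long via striker path',tgt([.668,.064,.30],-0.),)
```

```text
short ((0.5548889636993408, -0.0072014350444078445), (0.03697248548269272, 0.03679458796977997), 70.41224670410156)
long ((0.43543437123298645, -0.08387180417776108), (0.0827726200222969, 0.034184932708740234), 61.72287368774414)
long via striker path (array([ 0.1472, -0.0658,  0.1095]), array([-0.  ,  0.01, -0.2 ]))
```

View pics/w2c.png

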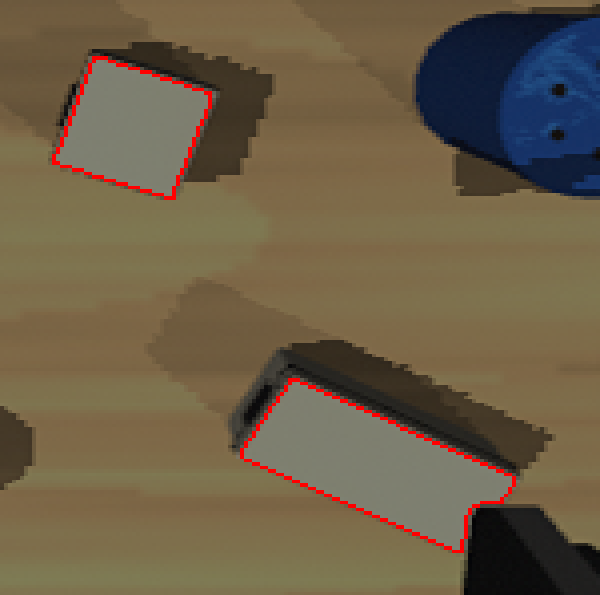

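Poses so far: striker (0.6675, 0.064), long case (0.4355, -0.084) at yaw 61.7°, short case (0.555, -0.007) at yaw 70.4°. Now the striker: hover, descend, grip.

>>> carry_out(jaw=[1,1,1,1,1,1,1,1,1,1], translation=[[0.049,-0.022,0.02],[0.098,-0.043,0.05],[0.147,-0.065,0.08],[0.147,-0.065,0.13],[0.147,-0.065,0.18],[0.147,-0.065,0.215],[0.147,-0.065,0.232],[0.147,-0.065,0.233],[0.147,-0.065,0.233],[0.147,-0.065,0.233]], rot=[[0,0,0],[0,0,0],[0,0,0],[0,0,0],[0,0,0],[0,0,0],[0,0,0],[0,0,0],[0,0,0],[0,0,0]])

```text
t: 4.72
ee_pos: [0.6682, 0.0631, 0.178]
orientation: [-0.0, 1.0, -0.002, 0.001]
contact_force: [-0.5, 0.4, 0.1]
finger_gap: 0.0854
```

Run:
```python
from h import *
o=state(); im=bot.get_image('wrist'); cv2.imwrite('pics/w3.png',im['pixels'])
```

```text
t 4.72 tcp [0.6682 0.0631 0.178 ] yaw -0.21 z [ 0.002  0.    -1.   ] F [-0.5  0.4  0.1] gap 0.0854 q [0.01 0.81 1.41 0.   0.92 1.58]
```

View pics/w3.png

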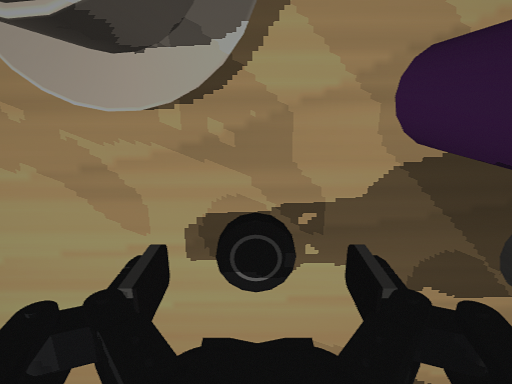

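The striker sits centred between the fingers at (256,255). Closing.

>>> carry_out(jaw=[0,-0.3,-0.6,-0.8,-1,-1,-1,-1], translation=[[-0.001,0,0.002],[-0.001,0,0.002],[-0.001,0,0.002],[-0.001,0,0.002],[-0.001,0,0.002],[-0.001,0,0.002],[-0.001,0,0.002],[-0.001,0,0.002]], rot=[[0,0,0],[0,0,0],[0,0,0],[0,0,0],[0,0,0],[0,0,0],[0,0,0],[0,0,0]], grip_force=30)

```text
t: 5.78
ee_pos: [0.6671, 0.0632, 0.1762]
orientation: [-0.0, 1.0, -0.002, 0.001]
contact_force: [-2.1, 0.3, 5.7]
finger_gap: 0.0393
```

Run:
```python
from h import *
o=state(); print(tgt([.668,.064,.38],0),tgt([.464,-.406,.35],10.))
```

```text
t 5.78 tcp [0.6671 0.0632 0.1762] yaw -0.2 z [ 0.002 -0.    -1.   ] F [-2.1  0.3  5.7] gap 0.0393 q [ 0.01  0.82  1.41 -0.    0.91  1.58]
(array([ 0.0012, -0.0008, -0.2038]), array([-0. , -0.1, -0.2])) (array([-0.2012,  0.4699, -0.1742]), array([ 1.00e-02, -1.00e-01, -1.02e+01]))
```

>>> carry_out(jaw=[-1,-1,-1,-1,-1,-1,-1,-1,-1,-1,-1,-1,-1,-1,-1,-1], translation=[[0,0,-0.02],[0,0,-0.06],[0,0,-0.11],[0,0,-0.15],[-0.02,0.045,-0.174],[-0.04,0.094,-0.174],[-0.06,0.141,-0.174],[-0.08,0.188,-0.174],[-0.1,0.235,-0.174],[-0.12,0.282,-0.174],[-0.141,0.329,-0.174],[-0.161,0.376,-0.174],[-0.181,0.423,-0.174],[-0.201,0.47,-0.174],[-0.201,0.47,-0.174],[-0.201,0.47,-0.174]], rot=[[0,0,0],[0,0,0],[0,0,0],[0,0,0],[0,0,-1],[0,0,-2],[0,0,-3],[0,0,-4],[0,0,-5],[0,0,-6],[0,0,-7],[0,0,-8],[0,0,-9],[0,0,-10.2],[0,0,-10.2],[0,0,-10.2]])

```text
t: 7.78
ee_pos: [0.4641, -0.4059, 0.3506]
orientation: [0.0, 0.996, 0.087, 0.001]
contact_force: [-0.4, 0.1, -0.5]
finger_gap: 0.0392
```

Run:
```python
from h import *
o=state(); im=bot.get_image('wrist'); cv2.imwrite('pics/w4.png',im['pixels'])
print(tgt([.464,-.406,.182],10.))
```

```text
t 7.78 tcp [ 0.4641 -0.4059  0.3506] yaw 9.96 z [ 0.002 -0.    -1.   ] F [-0.4  0.1 -0.5] gap 0.0392 q [-0.82  0.54  1.43  0.    1.17  0.58]
(array([-0.0008,  0.0004,  0.1685]), array([ 0.03, -0.12,  0.02]))
```

View pics/w4.png

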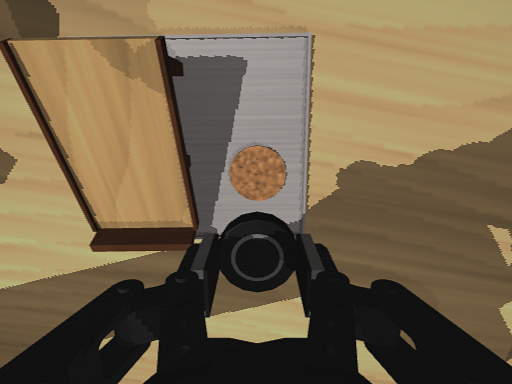

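Striker held flat, with its ring at (257,257). The pad is clear at (258,173).

Run:
```python
from h import *
o=state(); im=bot.get_image('wrist'); px=im['pixels']
hsv=cv2.cvtColor(px,cv2.COLOR_BGR2HSV)
m=np.zeros(px.shape[:2],np.uint8); m[140:208,222:295]=1
mm=((hsv[...,1]>90)&(hsv[...,2]>70)).astype(np.uint8)*m
c=max(cv2.findContours(cv2.morphologyEx(mm,cv2.MORPH_OPEN,np.ones((3,3))),0,cv2.CHAIN_APPROX_NONE)[0],key=cv2.contourArea)[:,0]
P=unproj(im,c,.006,o)[:,:2].astype(np.float32); print('pad',cv2.minEnclosingCircle(P),cv2.fitEllipse(P))
# ring center in the world at striker top height
zt=o['ee_pos'][2]-.164
r=unproj(im,[258,257],zt,o)[0]; print('striker',r, r-o['ee_pos'])
a=unproj(im,[258,212],zt,o)[0]; print('front edge',a-o['ee_pos'])
```

```text
t 7.83 tcp [ 0.4644 -0.4054  0.3505] yaw 10.02 z [ 0.002 -0.    -1.   ] F [-0.7 -0.6 -0. ] gap 0.0391 q [-0.81  0.54  1.43  0.    1.17  0.58]
pad ((0.4639032483100891, -0.40642523765563965), 0.030292712152004242) ((0.4637657403945923, -0.4062093496322632), (0.05862899124622345, 0.05913808196783066), 101.5472183227539)
striker [ 0.46489109 -0.40554987  0.18648425] [ 5.20179970e-04 -1.24798522e-04 -1.64000000e-01]
front edge [ 0.02390308  0.00401516 -0.164     ]
```

>>> carry_out(jaw=[-1,-1,-1,-1,-1,-1,-1,-0.2,0.1,0.3,0.3], translation=[[-0.0015,0.0005,0.05],[-0.0015,0.0005,0.1],[-0.0015,0.0005,0.14],[-0.0015,0.0005,0.16],[-0.0015,0.0005,0.168],[-0.0015,0.0005,0.168],[-0.0015,0.0005,0.168],[-0.0015,0.0005,0.168],[-0.0015,0.0005,0.168],[-0.0015,0.0005,0.168],[-0.0015,0.0005,0.168]], rot=[[0,0,0],[0,0,0],[0,0,0],[0,0,0],[0,0,0],[0,0,0],[0,0,0],[0,0,0],[0,0,0],[0,0,0],[0,0,0]])

```text
t: 9.25
ee_pos: [0.4635, -0.406, 0.1824]
orientation: [0.0, 0.996, 0.088, 0.001]
contact_force: [0.3, -0.1, 0.1]
finger_gap: 0.0552
```

Run:
```python
from h import *
o=state()
```

```text
t 9.25 tcp [ 0.4635 -0.406   0.1824] yaw 10.05 z [ 0.002 -0.    -1.   ] F [ 0.3 -0.1  0.1] gap 0.0552 q [-0.82  0.76  1.56  0.    0.83  0.58]
```

Released. I'll lift and back off to see both the pad and the striker.

>>> carry_out(jaw=[0.3,0.3,0.3,0.6,1,1,1], translation=[[0,0,-0.03],[0,0,-0.07],[0,0,-0.12],[0,0,-0.17],[-0.02,0,-0.2],[-0.03,0,-0.2],[-0.03,0,-0.2]], rot=[[0,0,0],[0,0,0],[0,0,0],[0,0,0],[0,0,0],[0,0,0],[0,0,0]])

```text
t: 10.12
ee_pos: [0.4329, -0.4111, 0.3818]
orientation: [-0.0, 0.996, 0.087, 0.001]
contact_force: [0.9, -0.1, -0.7]
finger_gap: 0.0856
```

Run:
```python
from h import *
o=state(); im=bot.get_image('wrist'); px=im['pixels']; cv2.imwrite('pics/w5.png',px)
hsv=cv2.cvtColor(px,cv2.COLOR_BGR2HSV)
p=proj(im,[.464,-.406,.01],o)[0].astype(int); print(p)
m=np.zeros(px.shape[:2],np.uint8); m[p[1]-45:p[1]+45,p[0]-45:p[0]+45]=1
for n,mask,z in(('pad',(hsv[...,1]>90)&(hsv[...,2]>70),.006),('str',hsv[...,2]<55,.014)):
  mm=cv2.morphologyEx(mask.astype(np.uint8)*m,cv2.MORPH_OPEN,np.ones((3,3)))
  c=max(cv2.findContours(mm,0,cv2.CHAIN_APPROX_NONE)[0],key=cv2.contourArea)[:,0]
  P=unproj(im,c,z,o)[:,:2].astype(np.float32); print(n,cv2.minEnclosingCircle(P))
print(tgt([.4355,-.084,.30],61.7,o=o))
```

```text
t 10.12 tcp [ 0.4329 -0.4111  0.3818] yaw 10.0 z [ 0.001  0.001 -1.   ] F [ 0.9 -0.1 -0.7] gap 0.0856 q [-0.86  0.48  1.45  0.    1.22  0.54]
[257 139]
pad ((0.46367961168289185, -0.40646252036094666), 0.03006032109260559)
str ((0.46405351161956787, -0.40688398480415344), 0.021124327555298805)
(array([ 0.0593, -0.3217,  0.082 ]), array([ 2.00e-02, -9.00e-02, -5.17e+01]))
```

View pics/w5.png

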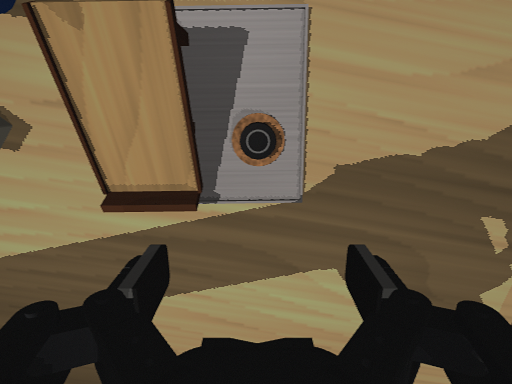

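The striker is centred within 1 mm (scene: ring (258,140) inside the pad (258,138)). Next the long case.

>>> carry_out(jaw=[1,1,1,1,1,1,1,1,1,1,1,1,1], translation=[[0.01,-0.055,0.01],[0.02,-0.11,0.02],[0.03,-0.165,0.04],[0.04,-0.22,0.06],[0.05,-0.275,0.08],[0.059,-0.322,0.09],[0.059,-0.322,0.1],[0.059,-0.322,0.15],[0.059,-0.322,0.185],[0.059,-0.322,0.202],[0.059,-0.322,0.204],[0.059,-0.322,0.204],[0.059,-0.322,0.204]], rot=[[0,0,-9],[0,0,-18],[0,0,-27],[0,0,-36],[0,0,-45],[0,0,-51.7],[0,0,-51.7],[0,0,-51.7],[0,0,-51.7],[0,0,-51.7],[0,0,-51.7],[0,0,-51.7],[0,0,-51.7]])

```text
t: 11.8
ee_pos: [0.4359, -0.0837, 0.1784]
orientation: [0.0, 0.859, 0.513, 0.001]
contact_force: [-0.1, 0.0, -0.3]
finger_gap: 0.0856
```

Run:
```python
from h import *
o=state(); im=bot.get_image('wrist'); px=im['pixels']; cv2.imwrite('pics/w6.png',px)
print(tgt([.4355,-.084,.178],61.7,o=o))
```

```text
t 11.8 tcp [ 0.4359 -0.0837  0.1784] yaw 61.7 z [ 0.002  0.001 -1.   ] F [-0.1  0.  -0.3] gap 0.0856 q [-0.32  0.64  2.    0.    0.5   0.17]
(array([-0.0005, -0.0002,  0.0004]), array([ 0.1, -0.1, -0. ]))
```

View pics/w6.png

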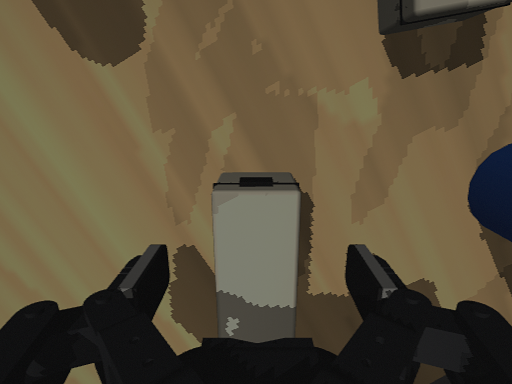

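Centred and aligned. Grip.

>>> carry_out(jaw=[0,-0.3,-0.6,-0.8,-1,-1,-1], translation=[[0,0,0],[0,0,0],[0,0,0],[0,0,0],[0,0,0],[0,0,0],[0,0,0]], rot=[[0,0,0],[0,0,0],[0,0,0],[0,0,0],[0,0,0],[0,0,0],[0,0,0]], grip_force=40)

```text
t: 12.72
ee_pos: [0.4359, -0.0836, 0.1787]
orientation: [0.0, 0.859, 0.513, 0.001]
contact_force: [-0.3, 0.6, 8.4]
finger_gap: 0.0355
```

Run:
```python
from h import *
o=state(); im=bot.get_image('wrist'); px=im['pixels']
r=unproj(im,[[214,184],[299,184]],.034,o); print((q2R(o['orientation']).inv().apply(r-o['ee_pos'])))
cv2.imwrite('pics/w7.png',px)
# slope target
ps=np.radians(10.6); Rr=(R.from_euler('z',10.6,degrees=True)*R.from_euler('y',-22,degrees=True))
org=np.array([.3868,-.2987,.0183])
for x,h in((.134,.06),(.134,.003)):
  p=org+Rr.apply([x,0,h+o['ee_pos'][2]]); print(x,h,p)
  # tool R : x uphill, z = -normal
  Rt=Rr*R.from_euler('x',180,degrees=True)
  R0=q2R(o['orientation']); print(np.round(R0.inv().apply(p-o['ee_pos']),4),np.round((R0.inv()*Rt).as_rotvec(degrees=True),2))
```

```text
t 12.72 tcp [ 0.4359 -0.0836  0.1787] yaw 61.7 z [ 0.003  0.001 -1.   ] F [-0.3  0.6  8.4] gap 0.0355 q [-0.32  0.64  2.    0.    0.5   0.17]
[[ 0.04316617 -0.01688098  0.14473228]
 [ 0.04312784  0.01646205  0.14480681]]
0.134 0.06 [ 0.42103417 -0.29229325  0.28980501]
[-0.1906  0.086  -0.1113] [-9.74 20.36 50.47]
0.134 0.003 [ 0.44202238 -0.28836541  0.23695553]
[-0.1773  0.1025 -0.0584] [-9.74 20.36 50.47]
```

View pics/w7.png

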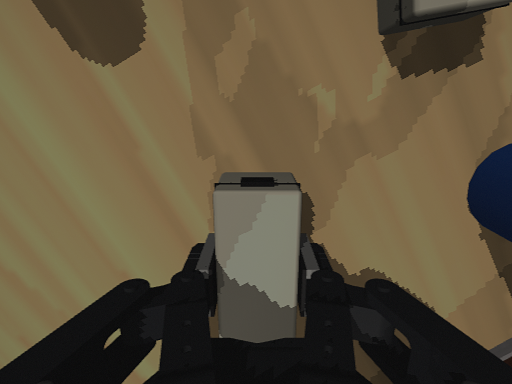

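Gripped (gap 35.5 mm). Lift, swing to above the upper slope, tilted with the deck.

>>> carry_out(jaw=[-1,-1,-1,-1,-1,-1,-1,-1,-1,-1,-1,-1,-1,-1], translation=[[0,0,-0.02],[0,0,-0.06],[0,0,-0.11],[0,0,-0.15],[-0.03,0.015,-0.16],[-0.06,0.03,-0.16],[-0.09,0.045,-0.16],[-0.12,0.06,-0.16],[-0.15,0.07,-0.155],[-0.18,0.08,-0.15],[-0.1905,0.086,-0.13],[-0.1905,0.086,-0.111],[-0.1905,0.086,-0.111],[-0.1905,0.086,-0.111]], rot=[[0,0,0],[0,0,0],[0,0,0],[0,0,0],[-1.5,3,7.5],[-3,6,15],[-4.5,9,22.5],[-6,12,30],[-7.5,15.5,38],[-9,18.5,46],[-9.7,20.4,50.5],[-9.7,20.4,50.5],[-9.7,20.4,50.5],[-9.7,20.4,50.5]])

```text
t: 14.52
ee_pos: [0.4212, -0.2921, 0.29]
orientation: [-0.018, 0.977, 0.091, 0.19]
contact_force: [-0.7, 0.2, -0.7]
finger_gap: 0.0355
```

```bash
cat >> h.py <<'E'
RR=(R.from_euler('z',10.6,degrees=True)*R.from_euler('y',-22,degrees=True)); ORG=np.array([.3868,-.2987,.0183])
def slope(o,x,h,off=.1785):
    p=ORG+RR.apply([x,0,h+off]); R0=q2R(o['orientation'])
    return np.round(R0.inv().apply(p-o['ee_pos']),4),np.round((R0.inv()*RR*R.from_euler('x',180,degrees=True)).as_rotvec(degrees=True),2)
E
python3 - <<'E'
from h import *
o=state(); im=bot.get_image('wrist'); px=im['pixels']; cv2.imwrite('pics/w8.png',px)
s=bot.get_image('scene')['pixels']; cv2.imwrite('pics/s8.png',cv2.resize(s[80:280,40:340],None,fx=2.6,fy=2.6))
print('tool in rest frame',RR.inv().apply(o['ee_pos']-ORG)); print(slope(o,.134,.003))
E
```

```text
t 14.53 tcp [ 0.4212 -0.2921  0.29  ] yaw 10.58 z [ 0.368  0.07  -0.927] F [-0.7  0.2 -0.7] gap 0.0355 q [-0.82  0.47  1.86  0.53  0.68  0.16]
tool in rest frame [1.34213840e-01 1.41698118e-04 2.38815350e-01]
(array([-0.0002,  0.0002,  0.0573]), array([-0.04, -0.02, -0.02]))
```

View pics/w8.png

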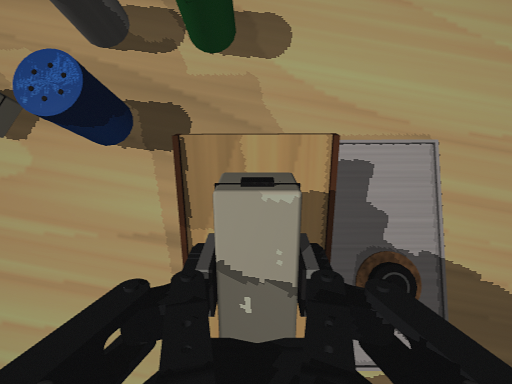

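View pics/s8.png

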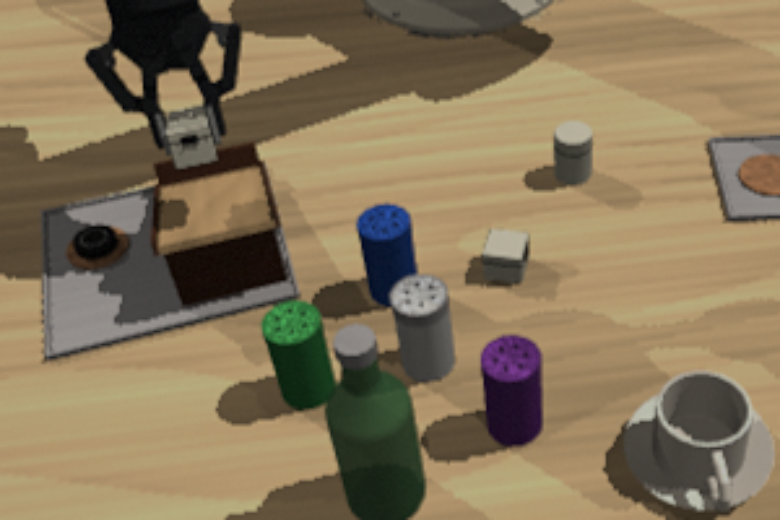

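The case is parallel to the deck and centred on it (deck edges at 178 and 337, case at 257). Lowering.

>>> carry_out(jaw=[-1,-1,-1,-1,-1,-1], translation=[[0,0,0.025],[0,0,0.045],[0,0,0.053],[0,0,0.056],[0,0,0.057],[0,0,0.057]], rot=[[0,0,0],[0,0,0],[0,0,0],[0,0,0],[0,0,0],[0,0,0]])

```text
t: 15.38
ee_pos: [0.4423, -0.2883, 0.2379]
orientation: [-0.017, 0.977, 0.091, 0.191]
contact_force: [0.2, 0.3, -0.3]
finger_gap: 0.0356
```

Run:
```python
from h import *
o=state(); im=bot.get_image('wrist'); px=im['pixels']; cv2.imwrite('pics/w9.png',px)
print('tool in rest frame',RR.inv().apply(o['ee_pos']-ORG))
s=bot.get_image('scene')['pixels']; cv2.imwrite('pics/s9.png',cv2.resize(s[100:240,40:200],None,fx=4,fy=4))
```

```text
t 15.38 tcp [ 0.4423 -0.2883  0.2379] yaw 10.61 z [ 0.369  0.069 -0.927] F [ 0.2  0.3 -0.3] gap 0.0356 q [-0.79  0.57  1.87  0.62  0.56  0.09]
tool in rest frame [1.34589564e-01 1.02293891e-05 1.82475733e-01]
```

View pics/w9.png

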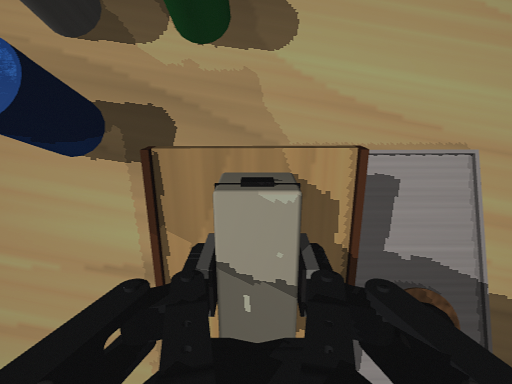

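View pics/s9.png

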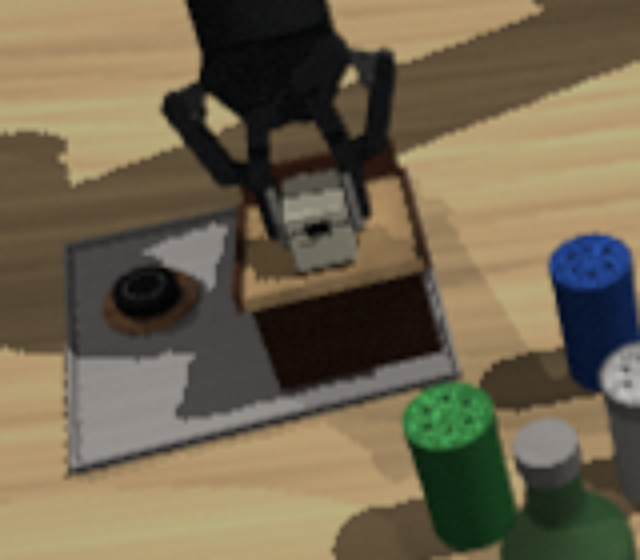

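About 4 mm above the deck. Lower 2.5 mm more, then open.

>>> carry_out(jaw=[-1,-1,0.2,0.35,0.35,0.35,0.35,0.35,0.35], translation=[[0,0,0.0025],[0,0,0.0025],[0,0,0.0025],[0,0,0.0025],[0,0,0.0025],[0,0,0.0025],[0,0,0.0025],[0,0,0.0025],[0,0,0.0025]], rot=[[0,0,0],[0,0,0],[0,0,0],[0,0,0],[0,0,0],[0,0,0],[0,0,0],[0,0,0],[0,0,0]])

```text
t: 16.6
ee_pos: [0.4432, -0.2881, 0.2355]
orientation: [-0.017, 0.977, 0.091, 0.191]
contact_force: [-0.7, 0.3, -0.2]
finger_gap: 0.0578
```

Run:
```python
from h import *
o=state(); im=bot.get_image('wrist'); px=im['pixels']; cv2.imwrite('pics/w10.png',px)
print('tool in rest frame',RR.inv().apply(o['ee_pos']-ORG))
s=bot.get_image('scene')['pixels']; cv2.imwrite('pics/s10.png',cv2.resize(s[100:240,40:200],None,fx=4,fy=4))
```

```text
t 16.6 tcp [ 0.4432 -0.2881  0.2355] yaw 10.61 z [ 0.369  0.069 -0.927] F [-0.7  0.3 -0.2] gap 0.0578 q [-0.79  0.58  1.87  0.62  0.56  0.09]
tool in rest frame [1.34545539e-01 2.48037860e-05 1.79924953e-01]
```

View pics/w10.png

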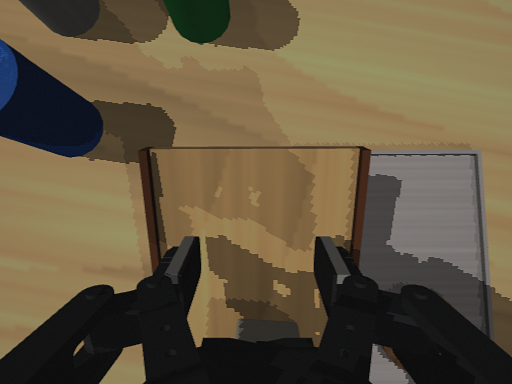

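View pics/s10.png

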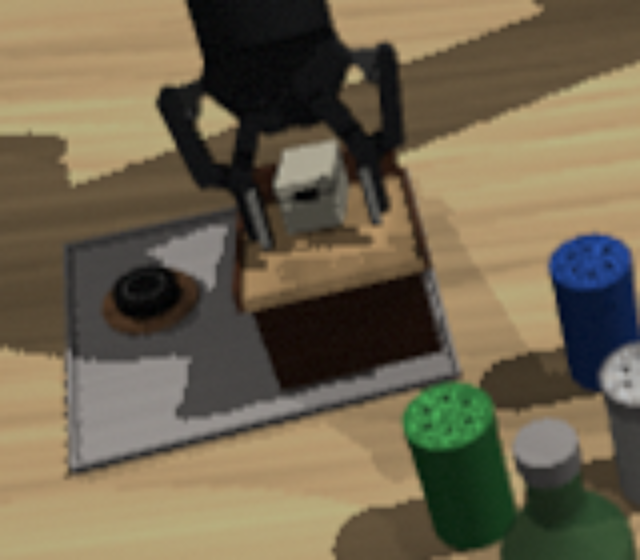

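The case slid down out of the fingers; its lid is now at (308,180) in the crop, near the foot. Retreat and check.

Run:
```python
from h import *
print(tgt([.36,-.30,.43],0))
```

```text
(array([-0.0047, -0.0036, -0.2118]), array([ -2.02, -22.01,  10.47]))
```

>>> carry_out(jaw=[0.35,0.35,0.35,0.35,0.35], translation=[[0,0,-0.02],[0,0,-0.05],[0,0,-0.09],[0,0,-0.12],[0,0,-0.12]], rot=[[0,0,0],[0,0,0],[0,0,0],[0,0,0],[0,0,0]])

```text
t: 17.32
ee_pos: [0.3986, -0.2968, 0.3485]
orientation: [-0.016, 0.977, 0.091, 0.192]
contact_force: [-0.2, 0.3, -0.8]
finger_gap: 0.0576
```

Run:
```python
from h import *
state();print(tgt([.37,-.29,.42],5))
```

```text
t 17.32 tcp [ 0.3986 -0.2968  0.3485] yaw 10.64 z [ 0.372  0.066 -0.926] F [-0.2  0.3 -0.8] gap 0.0576 q [-0.87  0.35  1.83  0.47  0.81  0.22]
(array([ 0.0021, -0.0117, -0.0764]), array([ -0.88, -22.16,   5.53]))
```

>>> carry_out(jaw=[1,1,1,1,1], translation=[[0.001,-0.004,-0.025],[0.002,-0.008,-0.05],[0.002,-0.012,-0.076],[0.002,-0.012,-0.076],[0.002,-0.012,-0.076]], rot=[[0,-8,2],[-0.5,-16,4],[-0.9,-22.2,5.5],[-0.9,-22.2,5.5],[-0.9,-22.2,5.5]])

```text
t: 17.95
ee_pos: [0.3702, -0.2894, 0.4186]
orientation: [-0.0, 0.999, 0.044, 0.0]
contact_force: [0.4, 0.2, -0.3]
finger_gap: 0.0856
```

Run:
```python
from h import *
o=state(); im=bot.get_image('wrist'); px=im['pixels']; cv2.imwrite('pics/w11.png',px)
for d in bot.pinpoint(im,'long_case'): print(RR.inv().apply(d['at']-ORG),d['p'])
loc=np.array([[.0,.018,.034],[.084,.018,.034],[.084,-.018,.034],[0,-.018,.034]])
print(proj(im,ORG+RR.apply(loc),o).round(0))
print(tgt([.44,.33,.42],0))
```

```text
t 17.95 tcp [ 0.3702 -0.2894  0.4186] yaw 5.08 z [ 0.     0.001 -1.   ] F [ 0.4  0.2 -0.3] gap 0.0856 q [-0.79  0.26  1.69  0.    1.19  0.69]
[ 0.04298472 -0.00483289 -0.0017282 ] 0.74
[[252. 166.]
 [244.  95.]
 [281.  91.]
 [284. 163.]]
(array([ 0.1241, -0.611 , -0.0008]), array([-0.06,  0.03,  5.04]))
```

View pics/w11.png

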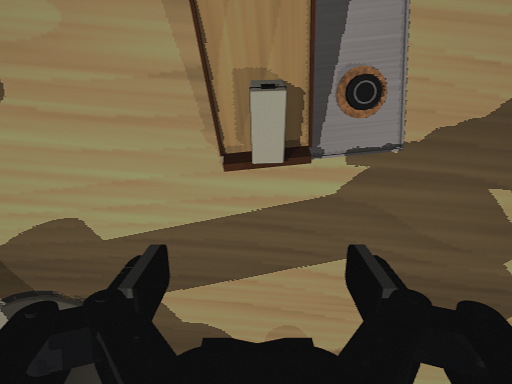

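Run:
```python
from h import *
o=state(); im=bot.get_image('wrist'); px=im['pixels']; v=px.copy()
cv2.imwrite('pics/w12.png',cv2.resize(px[60:185,190:420],None,fx=3.4,fy=3.4,interpolation=cv2.INTER_CUBIC))
hsv=cv2.cvtColor(px,cv2.COLOR_BGR2HSV); print(hsv[120,268])
m=np.zeros(px.shape[:2],np.uint8); m[75:175,235:300]=1
mm=cv2.morphologyEx(((hsv[...,1]<60)&(hsv[...,2]>95)).astype(np.uint8)*m,cv2.MORPH_OPEN,np.ones((3,3)))
c=max(cv2.findContours(mm,0,cv2.CHAIN_APPROX_NONE)[0],key=cv2.contourArea)[:,0]
# intersect with plane at rest z=.034
cp,Rc=campose(im,o); K=im['camera_matrix']; d=(np.c_[c,np.ones(len(c))]@np.linalg.inv(K).T)@Rc.T
cl=RR.inv().apply(cp-ORG); dl=RR.inv().apply(d); P=cl+dl*((.034-cl[2])/dl[:,2])[:,None]
print(cv2.minAreaRect(P[:,:2].astype(np.float32)),P.min(0),P.max(0))
```

```text
t 18.05 tcp [ 0.37   -0.2896  0.4185] yaw 5.04 z [-0.001  0.001 -1.   ] F [-0.1  0.  -0.4] gap 0.0858 q [-0.79  0.26  1.69  0.    1.19  0.69]
[ 24  37 146]
((0.04453939199447632, -0.002349330112338066), (0.03527712821960449, 0.08303476870059967), 85.6982421875) [ 0.00239449 -0.02201275  0.034     ] [0.08656735 0.01787466 0.034     ]
```

View pics/w12.png

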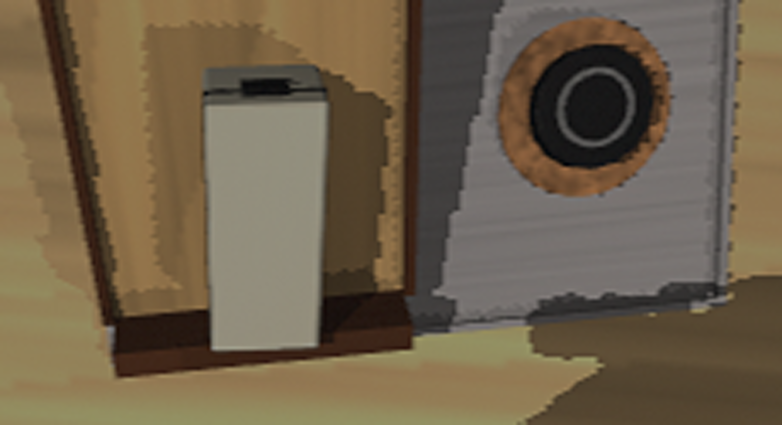

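The long case lies along the slope against the stop, about 2 mm off mid-width and turned about 4°, with friction holding it. The striker is still centred. Next the short case.

Run:
```python
from h import *
print(tgt([.555,-.007,.178],70.4))
```

```text
(array([ 0.2093, -0.2651,  0.2408]), array([-7.000e-02,  1.000e-02, -6.537e+01]))
```

>>> carry_out(jaw=[1,1,1,1,1,1,1,1,1,1,1,1,1,1], translation=[[0.03,-0.038,0.02],[0.06,-0.076,0.04],[0.09,-0.114,0.06],[0.12,-0.152,0.08],[0.15,-0.19,0.1],[0.18,-0.228,0.11],[0.209,-0.265,0.12],[0.209,-0.265,0.15],[0.209,-0.265,0.19],[0.209,-0.265,0.225],[0.209,-0.265,0.24],[0.209,-0.265,0.241],[0.209,-0.265,0.241],[0.209,-0.265,0.241]], rot=[[0,0,-10],[0,0,-20],[0,0,-30],[0,0,-40],[0,0,-50],[0,0,-60],[0,0,-65.4],[0,0,-65.4],[0,0,-65.4],[0,0,-65.4],[0,0,-65.4],[0,0,-65.4],[0,0,-65.4],[0,0,-65.4]])

```text
t: 19.85
ee_pos: [0.5551, -0.0072, 0.1789]
orientation: [-0.0, 0.817, 0.577, 0.001]
contact_force: [-0.2, 0.8, 0.2]
finger_gap: 0.0856
```

Run:
```python
from h import *
o=state(); im=bot.get_image('wrist'); px=im['pixels']; cv2.imwrite('pics/w13.png',px)
print(tgt([.555,-.007,.178],70.4))
```

```text
t 19.85 tcp [ 0.5551 -0.0072  0.1789] yaw 70.43 z [ 0.001  0.001 -1.   ] F [-0.2  0.8  0.2] gap 0.0856 q [-0.12  0.71  1.72  0.    0.71  0.22]
(array([ 0.0001, -0.0001,  0.0007]), array([ 0.03, -0.05,  0.03]))
```

View pics/w13.png

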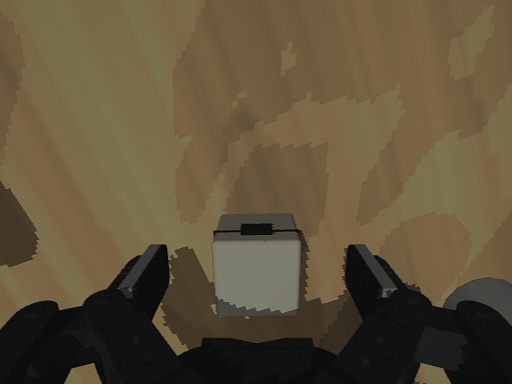

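Aligned and centred. Grip and lift.

>>> carry_out(jaw=[0,-0.3,-0.6,-0.8,-1,-1,-1,-1,-1,-1,-1,-1], translation=[[0,0,0],[0,0,0],[0,0,0],[0,0,0],[0,0,0],[0,0,0],[0,0,0],[0,0,-0.02],[0,0,-0.06],[0,0,-0.12],[0,0,-0.17],[0,0,-0.17]], rot=[[0,0,0],[0,0,0],[0,0,0],[0,0,0],[0,0,0],[0,0,0],[0,0,0],[0,0,0],[0,0,0],[0,0,0],[0,0,0],[0,0,0]], grip_force=40)

```text
t: 21.4
ee_pos: [0.5557, -0.0073, 0.3525]
orientation: [0.002, 0.817, 0.577, 0.003]
contact_force: [0.6, -1.3, -1.6]
finger_gap: 0.0374
```

Run:
```python
from h import *
o=state(); print(tgt([.475,.30,.38],85))
```

```text
t 21.4 tcp [ 0.5557 -0.0073  0.3525] yaw 70.43 z [ 0.007 -0.    -1.   ] F [ 0.6 -1.3 -1.6] gap 0.0374 q [-0.12  0.45  1.59  0.    1.1   0.22]
(array([ 0.2626, -0.1787, -0.0281]), array([  0.42,  -0.09, -14.57]))
```

>>> carry_out(jaw=[-1,-1,-1,-1,-1,-1,-1], translation=[[0.045,-0.033,-0.01],[0.09,-0.066,-0.02],[0.135,-0.099,-0.03],[0.18,-0.132,-0.04],[0.234,-0.169,-0.048],[0.234,-0.169,-0.048],[0.234,-0.169,-0.048]], rot=[[0,0,-3],[0,0,-6],[0,0,-9],[0,0,-12],[0,0,-14.6],[0,0,-14.6],[0,0,-14.6]])

```text
t: 22.28
ee_pos: [0.4742, 0.2698, 0.3991]
orientation: [0.002, 0.737, 0.676, 0.002]
contact_force: [0.1, -0.8, -0.1]
finger_gap: 0.0376
```

Run:
```python
from h import *
o=state(); im=bot.get_image('wrist'); px=im['pixels']; cv2.imwrite('pics/w14.png',px)
np.save('w14.npy',dict(im=im,o=o),allow_pickle=True)
for d in bot.pinpoint(im,'practice_tray'): print(d['at'],d['p'])
```

```text
t 22.27 tcp [0.4742 0.2698 0.3991] yaw 85.07 z [ 0.006 -0.001 -1.   ] F [ 0.1 -0.8 -0.1] gap 0.0376 q [ 0.41  0.39  1.55 -0.    1.2   0.5 ]
[0.4689, 0.336, 0.0016] 0.72
```

View pics/w14.png

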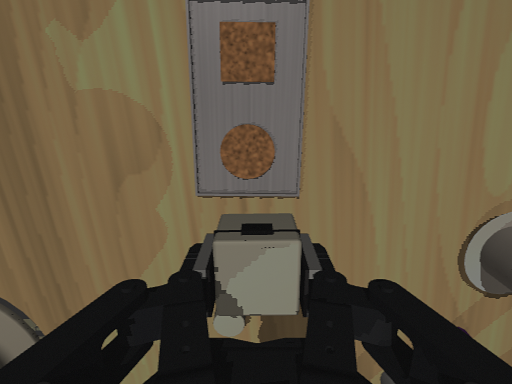

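The square pad is at (248,52), the round pad at (248,152). Both are clear.

Run:
```python
from h import *
d=np.load('w14.npy',allow_pickle=True).item(); im,o=d['im'],d['o']; px=im['pixels']
hsv=cv2.cvtColor(px,cv2.COLOR_BGR2HSV)
def seg(b):
  m=np.zeros(px.shape[:2],np.uint8); m[b[1]:b[3],b[0]:b[2]]=1
  mm=cv2.morphologyEx(((hsv[...,1]>90)&(hsv[...,2]>60)).astype(np.uint8)*m,cv2.MORPH_OPEN,np.ones((3,3)))
  c=max(cv2.findContours(mm,0,cv2.CHAIN_APPROX_NONE)[0],key=cv2.contourArea)[:,0]
  return unproj(im,c,.006,o)[:,:2].astype(np.float32)
P=seg((210,10,290,95)); sq=cv2.minAreaRect(P); print('sq',sq)
Q=seg((210,112,290,190)); ci=cv2.minEnclosingCircle(Q); print('ci',ci)
v=np.array(sq[0])-np.array(ci[0]); print(np.linalg.norm(v),'tray yaw',np.degrees(np.arctan2(v[1],v[0]))-90, 'mid',(np.array(sq[0])+ci[0])/2)
A=unproj(im,[[191,20],[198,190]],.007,o);B=unproj(im,[[306,20],[300,190]],.007,o)
for X in(A,B): w=X[0]-X[1]; print(np.degrees(np.arctan2(w[1],w[0]))-90)
# held case front face edge in tool frame: lid edge y, x
zt=o['ee_pos'][2]-.1789+.034
r=unproj(im,[[215,238],[299,238],[215,310],[299,310]],zt,o); print(q2R(o['orientation']).inv().apply(r-o['ee_pos']).round(4))
```

```text
sq ((0.4767856001853943, 0.3939984142780304), (0.05939905345439911, 0.059544410556554794), 85.05972290039062)
ci ((0.46612387895584106, 0.28446242213249207), 0.03307069465517998)
0.1100536499843787 tray yaw -5.559390509937472 mid [0.47145474 0.33923042]
-5.967090995669636
-4.50898311984696
[[ 0.0199 -0.0173  0.1448]
 [ 0.0198  0.0176  0.145 ]
 [-0.0156 -0.0187  0.1448]
 [-0.0158  0.019   0.145 ]]
```

Run:
```python
from h import *
print(tgt([.4767,.393,.25],84.7),tgt([.4767,.393,.1855],84.7))
```

```text
(array([ 0.124 , -0.0099,  0.1491]), array([0.37, 0.01, 0.26])) (array([ 0.124 , -0.0103,  0.2136]), array([0.37, 0.01, 0.26]))
```

>>> carry_out(jaw=[-1,-1,-1,-1,-1,-1,-1,-1,-1], translation=[[0.045,-0.003,0.01],[0.09,-0.007,0.04],[0.124,-0.01,0.08],[0.124,-0.01,0.12],[0.124,-0.01,0.16],[0.124,-0.01,0.195],[0.124,-0.01,0.21],[0.124,-0.01,0.213],[0.124,-0.01,0.213]], rot=[[0.4,0,0.3],[0.4,0,0.3],[0.4,0,0.3],[0.4,0,0.3],[0.4,0,0.3],[0.4,0,0.3],[0.4,0,0.3],[0.4,0,0.3],[0.4,0,0.3]])

```text
t: 23.5
ee_pos: [0.4775, 0.3929, 0.1871]
orientation: [-0.0, 0.739, 0.673, 0.0]
contact_force: [0.2, -0.2, -0.7]
finger_gap: 0.0371
```

Run:
```python
from h import *
o=state(); im=bot.get_image('wrist'); px=im['pixels']; cv2.imwrite('pics/w15.png',px); print(tgt([.4767,.393,.185],84.7))
```

```text
t 23.5 tcp [0.4775 0.3929 0.1871] yaw 84.63 z [ 0.001  0.001 -1.   ] F [ 0.2 -0.2 -0.7] gap 0.0371 q [0.59 0.75 1.55 0.   0.84 0.69]
(array([-0.0002, -0.0008,  0.0023]), array([ 0.05, -0.05, -0.05]))
```

View pics/w15.png

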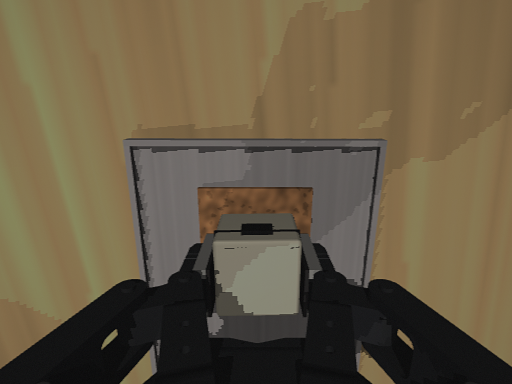

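Pad edges are at 198 and 313, with the case centred and squared between them. Set down, release and lift.

>>> carry_out(jaw=[-1,-1,-1,-0.2,0.1,0.35,0.35,0.35,0.35,0.6,1,1,1], translation=[[0,-0.001,0.002],[0,-0.001,0.002],[0,-0.001,0.002],[0,-0.001,0.002],[0,-0.001,0.002],[0,-0.001,0.002],[0,-0.001,0.002],[0,-0.001,-0.03],[0,0,-0.08],[-0.03,0,-0.14],[-0.08,0,-0.2],[-0.12,0,-0.21],[-0.12,0,-0.21]], rot=[[0,0,0],[0,0,0],[0,0,0],[0,0,0],[0,0,0],[0,0,0],[0,0,0],[0,0,0],[0,0,0],[0,0,0],[0,0,0],[0,0,0],[0,0,0]])

```text
t: 25.18
ee_pos: [0.466, 0.271, 0.3995]
orientation: [0.001, 0.74, 0.672, 0.002]
contact_force: [0.4, 0.4, -0.8]
finger_gap: 0.0853
```

Run:
```python
from h import *
o=state(); im=bot.get_image('wrist'); px=im['pixels']; cv2.imwrite('pics/w16.png',px)
hsv=cv2.cvtColor(px,cv2.COLOR_BGR2HSV)
p=proj(im,[.4768,.394,.034],o)[0].astype(int); print(p,hsv[p[1],p[0]])
m=np.zeros(px.shape[:2],np.uint8); m[max(0,p[1]-35):p[1]+35,p[0]-35:p[0]+35]=1
for s in (25,):
  mm=cv2.morphologyEx(((hsv[...,1]<70)&(hsv[...,2]>hsv[p[1],p[0],2]-15)&(hsv[...,0]<60)).astype(np.uint8)*m,cv2.MORPH_OPEN,np.ones((3,3)))
  c=max(cv2.findContours(mm,0,cv2.CHAIN_APPROX_NONE)[0],key=cv2.contourArea)[:,0]
  print('case',cv2.minAreaRect(unproj(im,c,.04,o)[:,:2].astype(np.float32)))
mm=cv2.morphologyEx(((hsv[...,1]>90)&(hsv[...,2]>60)).astype(np.uint8),cv2.MORPH_OPEN,np.ones((3,3))); m[:]=0; m[max(0,p[1]-45):p[1]+50,p[0]-45:p[0]+45]=1; mm*=m
c=np.vstack([k for k in cv2.findContours(mm,0,cv2.CHAIN_APPROX_NONE)[0] if cv2.contourArea(k)>30])[:,0]; print('pad',cv2.minAreaRect(unproj(im,c,.006,o)[:,:2].astype(np.float32)))
```

```text
t 25.18 tcp [0.466  0.271  0.3995] yaw 84.5 z [ 0.004  0.002 -1.   ] F [ 0.4  0.4 -0.8] gap 0.0853 q [ 0.42  0.38  1.57 -0.    1.19  0.51]
[254  49] [ 35  23 123]
case ((0.47648847103118896, 0.39329227805137634), (0.035715874284505844, 0.035474181175231934), 85.29231262207031)
pad ((0.4769349694252014, 0.39408111572265625), (0.05868108198046684, 0.05979079008102417), 84.47531127929688)
```

View pics/w16.png

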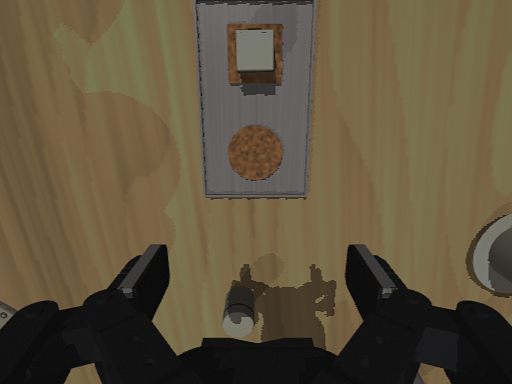

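The short case is centred within 1 mm and squared within 1°. Now hover over the steel tin.

Run:
```python
from h import *
print(tgt([.661,-.0945,.38],55))
```

```text
(array([-0.3466,  0.229 ,  0.0183]), array([ 0.11, -0.14, 29.53]))
```

>>> carry_out(jaw=[1,1,1,1,1,1,1,1,1,1], translation=[[-0.043,0.029,0],[-0.087,0.057,0],[-0.13,0.086,0],[-0.173,0.115,0],[-0.217,0.143,0],[-0.26,0.172,0],[-0.303,0.2,0.01],[-0.3466,0.229,0.018],[-0.3466,0.229,0.018],[-0.3466,0.229,0.018]], rot=[[0,0,4],[0,0,8],[0,0,12],[0,0,16],[0,0,20],[0,0,24],[0,0,28],[0,0,29.5],[0,0,29.5],[0,0,29.5]])

```text
t: 26.48
ee_pos: [0.6612, -0.0938, 0.3792]
orientation: [-0.001, 0.887, 0.462, 0.001]
contact_force: [0.3, 0.6, 0.6]
finger_gap: 0.0852
```

Run:
```python
from h import *
o=state(); im=bot.get_image('wrist'); px=im['pixels']; cv2.imwrite('pics/w17.png',px)
np.save('w17.npy',dict(im=im,o=o),allow_pickle=True)
for d in bot.pinpoint(im,'powder_tin'): print(np.round(d['at'],4),d['p'])
print(proj(im,[.661,-.0945,.088],o))
```

```text
t 26.48 tcp [ 0.6612 -0.0938  0.3792] yaw 55.05 z [ 0.001  0.002 -1.   ] F [0.3 0.6 0.6] gap 0.0852 q [-0.23  0.58  1.26  0.    1.3   0.38]
[ 0.6787 -0.2013 -0.0009] 0.83
[ 0.5671 -0.1158 -0.0018] 0.77
[ 7.42e-01 -2.27e-02  3.00e-04] 0.73
[ 0.661  -0.0965 -0.0014] 0.61
[[257.54126458 188.04463454]]
```

View pics/w17.png

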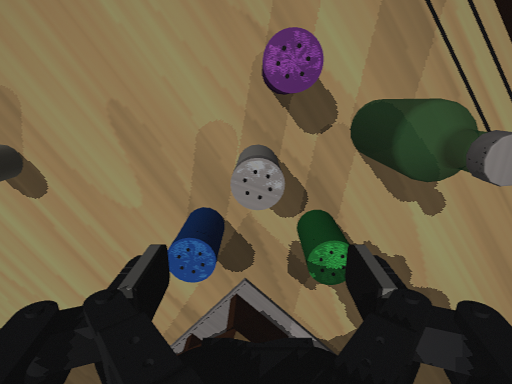

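The steel tin (258,183) stands between the blue (196,258), green (328,262) and purple (293,60) ones. The jaw line is clear on both sides.

Run:
```python
from h import *
d=np.load('w17.npy',allow_pickle=True).item(); im,o=d['im'],d['o']; px=im['pixels']
hsv=cv2.cvtColor(px,cv2.COLOR_BGR2HSV)
m=np.zeros(px.shape[:2],np.uint8); cv2.circle(m,(258,183),31,1,-1)
mm=((hsv[...,1]<40)&(hsv[...,2]>110)).astype(np.uint8)*m; mm=cv2.morphologyEx(mm,cv2.MORPH_CLOSE,np.ones((7,7)))
mm=cv2.morphologyEx(mm,cv2.MORPH_OPEN,np.ones((3,3)))
c=max(cv2.findContours(mm,0,cv2.CHAIN_APPROX_NONE)[0],key=cv2.contourArea)[:,0]
P=unproj(im,c,.088,o)[:,:2].astype(np.float32); print(cv2.minEnclosingCircle(P),cv2.fitEllipse(c))
ce=cv2.minEnclosingCircle(P)[0]
Ri=q2R(o['orientation']).inv()
for n,q in(('bottle',[.797,-.135,0]),('green',[.679,-.201,0]),('blue',[.566,-.117,0]),('purple',[.745,-.024,0])): print(n,Ri.apply(np.array(q)-np.r_[ce,0]).round(3))
print(tgt([ce[0],ce[1],.21],55,o=o))
```

```text
((0.662667989730835, -0.09147682040929794), 0.024106191471219063) ((257.11053466796875, 183.66517639160156), (50.940101623535156, 52.33696746826172), 87.07901763916016)
bottle [0.041 0.135 0.   ]
green [-0.08   0.076 -0.   ]
blue [-0.076 -0.065 -0.   ]
purple [0.102 0.029 0.   ]
(array([ 0.0023, -0.    ,  0.1692]), array([-0.02, -0.15,  0.05]))
```

>>> carry_out(jaw=[1,1,1,1,1,1,1,1], translation=[[0.002,0,0.04],[0.002,0,0.08],[0.002,0,0.12],[0.002,0,0.15],[0.002,0,0.166],[0.002,0,0.169],[0.002,0,0.169],[0.002,0,0.169]], rot=[[0,0,0],[0,0,0],[0,0,0],[0,0,0],[0,0,0],[0,0,0],[0,0,0],[0,0,0]])

```text
t: 27.58
ee_pos: [0.6628, -0.0912, 0.2123]
orientation: [0.0, 0.887, 0.463, 0.002]
contact_force: [0.9, 0.3, -0.3]
finger_gap: 0.0853
```

Run:
```python
from h import *
o=state(); im=bot.get_image('wrist'); px=im['pixels']; cv2.imwrite('pics/w18.png',px)
```

```text
t 27.57 tcp [ 0.6628 -0.0912  0.2123] yaw 55.12 z [ 0.004  0.002 -1.   ] F [ 0.9  0.3 -0.3] gap 0.0853 q [-0.23  0.77  1.4   0.    0.97  0.38]
```

View pics/w18.png

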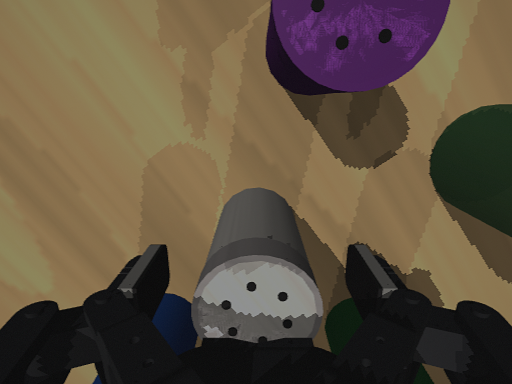

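Centred between the pads (tin mid column 257). Grip and lift.

>>> carry_out(jaw=[0.3,0,-0.3,-0.6,-1,-1,-1,-1,-1,-1,-1,-1,-1], translation=[[0,0,0],[0,0,0],[0,0,0],[0,0,0],[0,0,0],[0,0,0],[0,0,0],[0,0,-0.02],[0,0,-0.06],[0,0,-0.11],[0,0,-0.16],[0,0,-0.19],[0,0,-0.19]], rot=[[0,0,0],[0,0,0],[0,0,0],[0,0,0],[0,0,0],[0,0,0],[0,0,0],[0,0,0],[0,0,0],[0,0,0],[0,0,0],[0,0,0],[0,0,0]], grip_force=50)

```text
t: 29.25
ee_pos: [0.6622, -0.0916, 0.4061]
orientation: [0.002, 0.887, 0.463, 0.004]
contact_force: [0.6, -0.1, -1.8]
finger_gap: 0.0471
```

Run:
```python
from h import *
o=state(); print(tgt([.4663,.2845,.40],84.7)); print(tgt([.44,.2845,.40],84.7))
```

```text
t 29.25 tcp [ 0.6622 -0.0916  0.4061] yaw 55.11 z [ 0.009  0.    -1.   ] F [ 0.6 -0.1 -1.8] gap 0.0471 q [-0.23  0.55  1.23  0.    1.35  0.38]
(array([ 0.1964, -0.3759,  0.0044]), array([  0.49,  -0.2 , -29.59]))
(array([ 0.1814, -0.3975,  0.0042]), array([  0.49,  -0.2 , -29.59]))
```

>>> carry_out(jaw=[-1,-1,-1,-1,-1,-1,-1,-1,-1,-1,-1], translation=[[0.022,-0.042,0],[0.044,-0.084,0],[0.066,-0.126,0],[0.088,-0.167,0],[0.109,-0.209,0],[0.131,-0.25,0],[0.153,-0.292,0],[0.175,-0.334,0],[0.196,-0.376,0.004],[0.196,-0.376,0.004],[0.196,-0.376,0.004]], rot=[[0,0,-4],[0,0,-8],[0,0,-12],[0,0,-16],[0,0,-20],[0,0,-24],[0,0,-28],[0.3,-0.1,-29.6],[0.5,-0.2,-29.6],[0.5,-0.2,-29.6],[0.5,-0.2,-29.6]])

```text
t: 30.62
ee_pos: [0.4659, 0.284, 0.4002]
orientation: [-0.0, 0.739, 0.674, -0.0]
contact_force: [0.9, -0.6, -1.1]
finger_gap: 0.0472
```

Run:
```python
from h import *
o=state(); im=bot.get_image('wrist'); px=im['pixels']; cv2.imwrite('pics/w19.png',px)
# tin top centre relative tool: rim visible
print(tgt([.4663,.2845,.2188],84.7,o=o))
```

```text
t 30.62 tcp [0.4659 0.284  0.4002] yaw 84.74 z [-0.001 -0.    -1.   ] F [ 0.9 -0.6 -1.1] gap 0.0472 q [ 0.44  0.39  1.55 -0.    1.21  0.53]
(array([0.0006, 0.0005, 0.1814]), array([-0.04,  0.03,  0.04]))
```

View pics/w19.png

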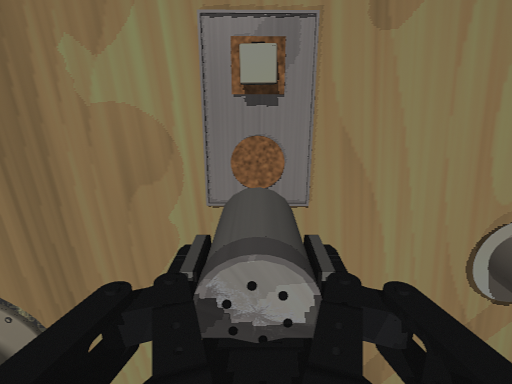

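>>> carry_out(jaw=[-1,-1,-1,-1,-1,-1,-1,-1], translation=[[0.0015,0.0005,0.04],[0.0015,0.0005,0.09],[0.0015,0.0005,0.13],[0.0015,0.0005,0.16],[0.0015,0.0005,0.172],[0.0015,0.0005,0.177],[0.0015,0.0005,0.178],[0.0015,0.0005,0.178]], rot=[[0,0,0],[0,0,0],[0,0,0],[0,0,0],[0,0,0],[0,0,0],[0,0,0],[0,0,0]])

```text
t: 31.68
ee_pos: [0.467, 0.2851, 0.2231]
orientation: [0.0, 0.739, 0.674, 0.0]
contact_force: [-0.1, 0.9, -0.8]
finger_gap: 0.047
```

Run:
```python
from h import *
o=state(); im=bot.get_image('wrist'); px=im['pixels']; cv2.imwrite('pics/w20.png',px[100:400]); print(tgt([.4663,.2855,.2188],84.7,o=o))
t=np.linspace(0,2*np.pi,9); C=np.c_[.4661+.033*np.cos(t),.2845+.033*np.sin(t),0*t+.006]; print(proj(im,C,o).round(0).tolist())
```

```text
t 31.68 tcp [0.467  0.2851 0.2231] yaw 84.69 z [ 0.001  0.    -1.   ] F [-0.1  0.9 -0.8] gap 0.047 q [ 0.44  0.63  1.72 -0.    0.79  0.53]
(array([ 0.0003, -0.0008,  0.0043]), array([ 0.05, -0.02, -0.01]))
[[305.0, 214.0], [288.0, 181.0], [250.0, 170.0], [216.0, 188.0], [206.0, 223.0], [225.0, 253.0], [260.0, 262.0], [292.0, 247.0], [305.0, 214.0]]
```

View pics/w20.png

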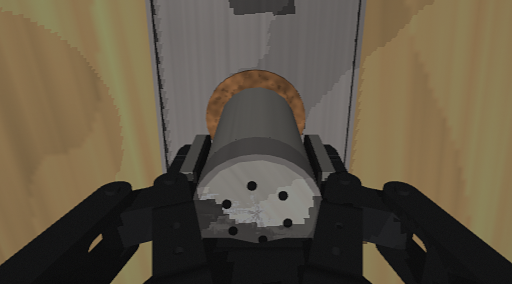

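>>> carry_out(jaw=[-1,-1,-1,-1,-0.1,0.2,0.45,0.45,0.45], translation=[[0.001,-0.0008,0.003],[0.001,-0.0008,0.004],[0.001,-0.0008,0.0045],[0.001,-0.0008,0.0045],[0.001,-0.0008,0.0045],[0.001,-0.0008,0.0045],[0.001,-0.0008,0.0045],[0.001,-0.0008,0.0045],[0.001,-0.0008,0.0045]], rot=[[0,0,0],[0,0,0],[0,0,0],[0,0,0],[0,0,0],[0,0,0],[0,0,0],[0,0,0],[0,0,0]])

```text
t: 32.85
ee_pos: [0.4663, 0.2862, 0.2186]
orientation: [0.0, 0.739, 0.674, 0.0]
contact_force: [0.3, 0.6, 0.1]
finger_gap: 0.062
```

>>> carry_out(jaw=[0.45,0.6,0.6,0.6,0.8,1,1], translation=[[0,0,-0.02],[0,0,-0.06],[0,0,-0.1],[0,0,-0.15],[-0.03,0,-0.19],[-0.07,0,-0.2],[-0.07,0,-0.2]], rot=[[0,0,0],[0,0,0],[0,0,0],[0,0,0],[0,0,0],[0,0,0],[0,0,0]])

```text
t: 33.72
ee_pos: [0.4594, 0.2147, 0.4196]
orientation: [0.001, 0.74, 0.673, 0.001]
contact_force: [0.8, -0.1, -1.2]
finger_gap: 0.0858
```

Run:
```python
from h import *
o=state(); im=bot.get_image('wrist'); px=im['pixels']; cv2.imwrite('pics/w21.png',px)
s=bot.get_image('scene'); cv2.imwrite('pics/s21.png',s['pixels']); 
T=bot.get_image('top'); cv2.imwrite('pics/t21.png',T['pixels'])
for n in ('long_case','short_case','striker','powder_tin','round_tube','bottle','teacup'):
  print(n,[(np.round(d['at'],3).tolist(),round(d['p'],2)) for d in bot.pinpoint(s,n)])
for n in ('powder_tin','short_case'): print(n,[(np.round(d['at'],4).tolist(),round(d['p'],2)) for d in bot.pinpoint(im,n)])
p=proj(im,[.4661,.2845,.094],o)[0]; print(p)
```

```text
t 33.73 tcp [0.4594 0.2147 0.4196] yaw 84.58 z [ 0.002  0.    -1.   ] F [ 0.8 -0.1 -1.2] gap 0.0858 q [ 0.32  0.31  1.61 -0.    1.22  0.41]
long_case [([0.429, -0.293, 0.034], 0.65)]
short_case [([0.473, 0.388, 0.005], 0.84)]
striker [([0.469, -0.406, 0.005], 0.44)]
powder_tin [([0.566, -0.118, -0.002], 0.96), ([0.464, 0.284, 0.005], 0.89), ([0.68, -0.198, -0.0], 0.59), ([0.748, -0.024, 0.004], 0.59)]
round_tube [([0.422, 0.081, -0.002], 0.7)]
bottle [([0.8, -0.135, -0.004], 0.72)]
teacup [([0.799, 0.125, 0.005], 0.81)]
powder_tin [([0.7421, -0.023, -0.0029], 0.8), ([0.4661, 0.2839, 0.0033], 0.76), ([0.567, -0.1137, 0.0002], 0.5)]
short_case [([0.4754, 0.3924, 0.0018], 0.87)]
[256.12074   104.7251739]
```

View pics/w21.png

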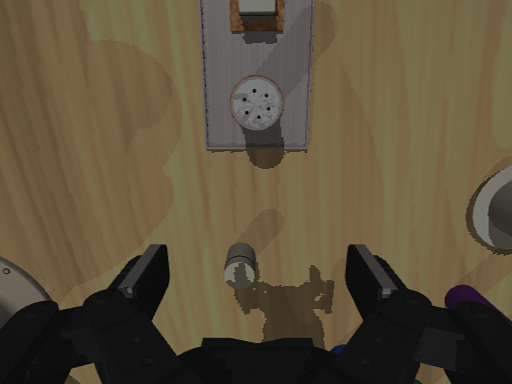

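View pics/s21.png

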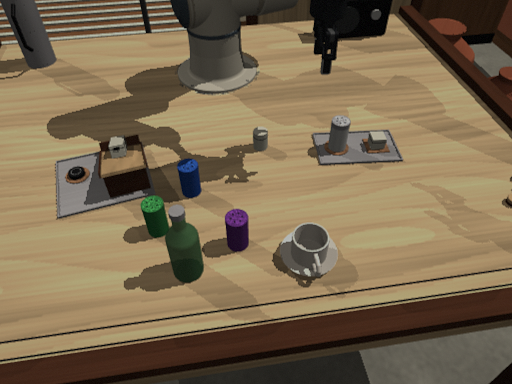

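The tin's top is at (257,103) against an expected (256,105), about 1.5 mm off. Final look at the long case, to see whether it has settled.

Run:
```python
from h import *
print(tgt([.37,-.29,.42],10.6))
```

```text
(array([-0.5128, -0.0426, -0.0017]), array([ 2.000e-02, -3.000e-02,  7.411e+01]))
```

>>> carry_out(jaw=[1,1,1,1,1,1,1,1,1,1,1,1,1,1], translation=[[-0.047,-0.004,0],[-0.094,-0.008,0],[-0.14,-0.012,0],[-0.187,-0.016,0],[-0.234,-0.02,0],[-0.28,-0.024,0],[-0.327,-0.028,0],[-0.374,-0.031,0],[-0.42,-0.035,0],[-0.467,-0.039,0],[-0.513,-0.043,0],[-0.513,-0.043,0],[-0.513,-0.043,0],[-0.513,-0.043,0]], rot=[[0,0,6.5],[0,0,13],[0,0,20],[0,0,27],[0,0,34],[0,0,41],[0,0,48],[0,0,55],[0,0,62],[0,0,68],[0,0,74],[0,0,74],[0,0,74],[0,0,74]])

```text
t: 36.08
ee_pos: [0.3697, -0.2893, 0.4183]
orientation: [-0.0, 0.996, 0.094, 0.0]
contact_force: [0.8, 0.6, 0.3]
finger_gap: 0.0852
```

Run:
```python
from h import *
o=state(); im=bot.get_image('wrist'); px=im['pixels']
cv2.imwrite('pics/w22.png',cv2.resize(px[0:200,170:430],None,fx=3,fy=3,interpolation=cv2.INTER_CUBIC))
hsv=cv2.cvtColor(px,cv2.COLOR_BGR2HSV)
q=proj(im,ORG+RR.apply([.042,-.002,.034]),o)[0].astype(int); print(q,hsv[q[1],q[0]])
m=np.zeros(px.shape[:2],np.uint8); m[q[1]-55:q[1]+50,q[0]-32:q[0]+32]=1
mm=cv2.morphologyEx(((hsv[...,1]<60)&(hsv[...,2]>95)).astype(np.uint8)*m,cv2.MORPH_OPEN,np.ones((3,3)))
c=max(cv2.findContours(mm,0,cv2.CHAIN_APPROX_NONE)[0],key=cv2.contourArea)[:,0]
cp,Rc=campose(im,o); K=im['camera_matrix']; d=(np.c_[c,np.ones(len(c))]@np.linalg.inv(K).T)@Rc.T
cl=RR.inv().apply(cp-ORG); dl=RR.inv().apply(d); P=cl+dl*((.034-cl[2])/dl[:,2])[:,None]
print(cv2.minAreaRect(P[:,:2].astype(np.float32)))
for e in([[0,.052,0],[.18,.052,0],[.18,-.052,0],[0,-.052,0]],): print(proj(im,ORG+RR.apply(e),o).round(0).tolist())
```

```text
t 36.08 tcp [ 0.3697 -0.2893  0.4183] yaw 10.8 z [ 0.  0. -1.] F [0.8 0.6 0.3] gap 0.0852 q [-0.79  0.26  1.69  0.    1.19  0.59]
[271 132] [ 26  37 146]
((0.04451441764831543, -0.0022406410425901413), (0.03538133576512337, 0.08309004455804825), 85.433837890625)
[[225.0, 150.0], [212.0, -33.0], [334.0, -32.0], [310.0, 150.0]]
```

View pics/w22.png

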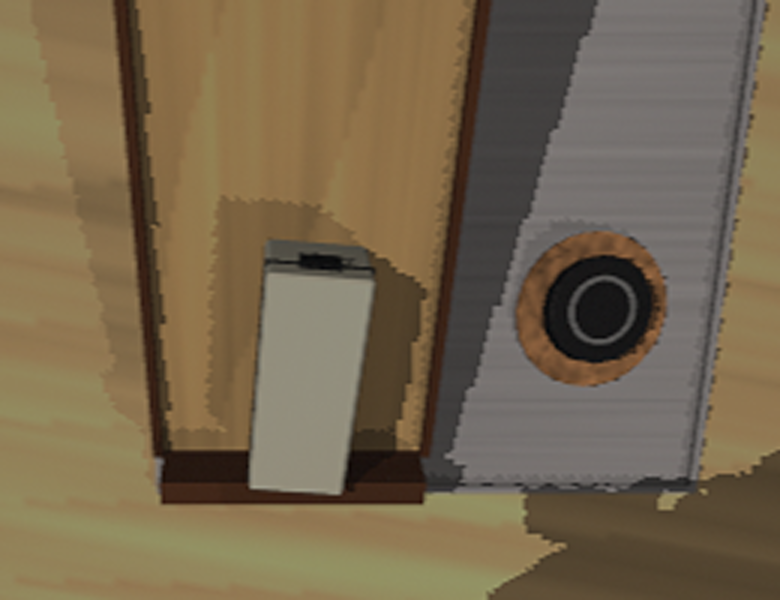

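The long case hasn't moved since t = 18 s (same pose, turned about 4.5°, against the stop). Gripping it again would mean letting go of it low on the slope, against the instruction, so I leave it. Handing in.

Run:
```python
from rig import bot
print(bot.hand_in())
```

```text
the job is handed in; nothing more can be done
None
```

Both kits are made up and the job is handed in, in the order asked, after about 36 s. The one flaw is that the long case sits slightly skewed at the stop.

**Match kit**
- **Striker:** it lies flat on the round pad, within 1 mm of centre, and was still centred in the last picture.
- **Long case:** I let it go at about x = 134 on the upper half of the slope, and it slid down to the stop by itself. It came to rest about 4.5° skewed and 2 mm off mid-width, so it seems to touch the stop with one corner. Its measured x was 44.5 instead of 42, part of which may be calibration error. It had not moved between checks 18 s apart. I left it, because gripping it again would have meant letting go of it low on the slope.

**Practice kit**
- **Short case:** it measured within 1 mm of the square pad's centre and within 1° of square. A later, coarser reading from the scene camera was a few millimetres off, about the network's usual error.
- **Powder tin:** the steel one stands upright on the round pad, about 1.5 mm from centre.

The round tube, bottle, teacup and the blue, green and purple tins are where they started, to within camera accuracy. Wrist forces stayed low, at most about 8 N in the readings I saw. The gripper was open and clear of everything at hand-in.

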